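# Stack unmoulded end caps under a weight and clip on the batch tag

### The job

Take the steel weight off the curing plate's spigot, lift every cast end cap out of its mould and stack all caps on the spigot, flange face down, each seated squarely on the one below; then seat the weight on top, flange down too. Last of all, clip the batch tag to the D-ring: push its sprung gate against the ring's outer bar until the bar is inside the hook and the gate has snapped shut, and leave the tag there. Do not move the timer, the roll of tape or the bottle.

Things in the scene. Friction and masses are not known exactly. Their poses are not given: they have to be found in the camera images.
- carrier: curing plate, fixed: aluminium, 92 (x) x 240 (y) x 8 mm. Origin: centre of its underside, z up. On its top a spigot (at y = +70 mm) and a D-ring of 6 mm round bar standing in the plate's plane x = 0: upright bars at y = +10 and y = -45 mm, joined at the top, 37 mm high above the plate, 61 mm long. From the outer bar (y = -45) to its end at y = -120 mm the plate is bare
- carrier_spigot (a point): foot of the spigot's axis, on the plate's top face (8 mm above the worktop). The spigot is 29 mm in diameter and 7 mm high, its upper 3 mm tapering to 23 mm. Axes as the plate's
- carrier_bar (a point): point on the axis of the D-ring's outer upright bar (towards the plate's -y end; 6 mm diameter), 6 mm above the plate's top face. The tag is pushed onto this bar along the plate's +y. Axes as the plate's
- cap_a: cast white end cap, 90 g (2 or 3 present, all alike): flange 70 mm dia x 8 mm at the bottom, hub 44 mm dia from 8 to 34 mm height, on it a tapered male spigot 29 mm dia x 7 mm. A socket in the underside, 32 mm dia x 8 mm deep, fits the plate's spigot or the next cap's, so caps stack 34 mm apart. Origin: centre of the flange's underside, z up the axis. Grip the hub; starts flange down in a mould
- cap_b: cast white end cap, 90 g (2 or 3 present, all alike): flange 70 mm dia x 8 mm at the bottom, hub 44 mm dia from 8 to 34 mm height, on it a tapered male spigot 29 mm dia x 7 mm. A socket in the underside, 32 mm dia x 8 mm deep, fits the plate's spigot or the next cap's, so caps stack 34 mm apart. Origin: centre of the flange's underside, z up the axis. Grip the hub; starts flange down in a mould
- cap_c: cast white end cap, 90 g (2 or 3 present, all alike): flange 70 mm dia x 8 mm at the bottom, hub 44 mm dia from 8 to 34 mm height, on it a tapered male spigot 29 mm dia x 7 mm. A socket in the underside, 32 mm dia x 8 mm deep, fits the plate's spigot or the next cap's, so caps stack 34 mm apart. Origin: centre of the flange's underside, z up the axis. Grip the hub; starts flange down in a mould
- mould_a: open steel mould, fixed: block 88 x 88 x 18 mm, round pocket 74 mm dia x 10 mm deep, its floor 8 mm above the worktop; a cap stands in it, its hub above the block (a mould may be empty). In the pocket a core, 24 mm dia x 5 mm, enters the cap's socket with ample room. Origin: centre of its underside
- mould_b: open steel mould, fixed: block 88 x 88 x 18 mm, round pocket 74 mm dia x 10 mm deep, its floor 8 mm above the worktop; a cap stands in it, its hub above the block (a mould may be empty). In the pocket a core, 24 mm dia x 5 mm, enters the cap's socket with ample room. Origin: centre of its underside
- mould_c: open steel mould, fixed: block 88 x 88 x 18 mm, round pocket 74 mm dia x 10 mm deep, its floor 8 mm above the worktop; a cap stands in it, its hub above the block (a mould may be empty). In the pocket a core, 24 mm dia x 5 mm, enters the cap's socket with ample room. Origin: centre of its underside
- tag: batch tag with snap hook, loose, lying flat, 100 g, 12 mm thick, 94 mm long (y): rectangular hook 56 mm wide (x), opening 40 x 38 mm centred at y = +21 mm; handle 24 mm wide from y = -6 to -47 mm. Origin: underside, mid-length, on the hook's back bar; +y from handle to gate, z up. Hook's arms at x = +-24 mm; the side at y = +43 mm is the sprung gate
- weight: round steel weight, 300 g, as the caps but without a male spigot: flange 70 mm dia x 8 mm, hub 44 mm dia from 8 to 34 mm height with a flat top; the same socket (32 mm dia x 8 mm deep) underneath. At the start it stands on the plate's spigot. Origin: centre of the flange's underside, z up
- tag_grip (a point): middle of the tag's handle (tag x = 0, y = -28 mm, 6 mm above the underside), axes as the tag's
- tag_gate (a joint): angle of the gate: 0 = shut, grows inwards (to tag -y), at most 1.1 rad; a spring shuts it. Hinged at tag x = -24, free tip at x = +17 mm; opens by 2 to 4 N. A 6 mm bar pressed on it from outside at tag x = +9 mm slips past the tip about 25 mm inside the gate line (tag y = +18), then the gate springs shut; the bar has room to go on to y = +6
- timer: bystander: bench timer 24 x 70 x 66 mm, loose, standing at the back; origin at its underside
- tape: bystander: roll of tape, 77 mm in diameter, 19 mm high, loose, lying flat; origin at its underside
- amber_bottle: bystander: brown bottle, 72 mm in diameter, 172 mm high, loose, standing; origin at its underside
Things that resemble listed ones, but are neither listed nor needed, are in the scene too. What is shaped like the weight but red is not meant.

How it is judged (in metres and radians):
On the way, in this order (a step that is already met when the one before it is completed fails the run):
1. all end caps present are seated on the spigot and on one another, flange down, and let go (horizontal distance between each of cap_a, cap_b, cap_c and carrier_spigot below 0.005 m and angle between each of cap_a, cap_b, cap_c's own z axis and vertical below 0.06 rad and (z of cap_a in the frame of carrier_spigot between -0.004 and 0.004 m or z of cap_a in the frame of carrier_spigot between 0.03 and 0.038 m or z of cap_a in the frame of carrier_spigot between 0.064 and 0.072 m) and linear speed of each of cap_a, cap_b, cap_c below 0.02 m/s and (z of cap_b in the frame of carrier_spigot between -0.004 and 0.004 m or z of cap_b in the frame of carrier_spigot between 0.03 and 0.038 m or z of cap_b in the frame of carrier_spigot between 0.064 and 0.072 m) and (z of cap_c in the frame of carrier_spigot between -0.004 and 0.004 m or z of cap_c in the frame of carrier_spigot between 0.03 and 0.038 m or z of cap_c in the frame of carrier_spigot between 0.064 and 0.072 m) and contact force between the fingers and cap_a below 0.1 N and contact force between the fingers and cap_b below 0.1 N and contact force between the fingers and cap_c below 0.1 N), for 0.3 s.
2. the weight is seated on the topmost cap and let go (horizontal distance between each of cap_a, cap_b, cap_c, weight and carrier_spigot below 0.005 m and angle between each of cap_a, cap_b, cap_c, weight's own z axis and vertical below 0.06 rad and (z of cap_a in the frame of carrier_spigot between -0.004 and 0.004 m or z of cap_a in the frame of carrier_spigot between 0.03 and 0.038 m or z of cap_a in the frame of carrier_spigot between 0.064 and 0.072 m) and linear speed of each of cap_a, cap_b, cap_c, weight below 0.02 m/s and (z of cap_b in the frame of carrier_spigot between -0.004 and 0.004 m or z of cap_b in the frame of carrier_spigot between 0.03 and 0.038 m or z of cap_b in the frame of carrier_spigot between 0.064 and 0.072 m) and (z of cap_c in the frame of carrier_spigot between -0.004 and 0.004 m or z of cap_c in the frame of carrier_spigot between 0.03 and 0.038 m or z of cap_c in the frame of carrier_spigot between 0.064 and 0.072 m) and (z of weight in the frame of carrier_spigot between 0.064 and 0.072 m or z of weight in the frame of carrier_spigot between 0.098 and 0.106 m) and contact force between the fingers and weight below 0.1 N), for 0.3 s.
3. the tag's hook encloses the D-ring's outer bar and its gate is shut (x of carrier_bar in the frame of tag between -0.02 and 0.02 m and y of carrier_bar in the frame of tag between 0.002 and 0.041 m and z of carrier_bar in the frame of tag between -0.015 and 0.03 m and value of joint tag_gate below 0.1 rad), for 0.2 s.
At the end, for the whole second after the job is handed in: Caps and on top the weight: axis within 5 mm of the spigot's, tilt under 0.06 rad, height within 4 mm of 0, 34, 68 or 102 mm above the plate, at rest. Tag: the D-ring's outer bar is inside its hook, gate under 0.1 rad, at rest (all of step 3 and horizontal distance between each of cap_a, cap_b, cap_c, weight and carrier_spigot below 0.005 m and angle between each of cap_a, cap_b, cap_c, weight's own z axis and vertical below 0.06 rad and (z of cap_a in the frame of carrier_spigot between -0.004 and 0.004 m or z of cap_a in the frame of carrier_spigot between 0.03 and 0.038 m or z of cap_a in the frame of carrier_spigot between 0.064 and 0.072 m) and linear speed of each of cap_a, cap_b, cap_c, weight, tag below 0.02 m/s and (z of cap_b in the frame of carrier_spigot between -0.004 and 0.004 m or z of cap_b in the frame of carrier_spigot between 0.03 and 0.038 m or z of cap_b in the frame of carrier_spigot between 0.064 and 0.072 m) and (z of cap_c in the frame of carrier_spigot between -0.004 and 0.004 m or z of cap_c in the frame of carrier_spigot between 0.03 and 0.038 m or z of cap_c in the frame of carrier_spigot between 0.064 and 0.072 m) and (z of weight in the frame of carrier_spigot between 0.064 and 0.072 m or z of weight in the frame of carrier_spigot between 0.098 and 0.106 m)); the robot touches nothing.
It fails at once if the timer is moved more than 3 cm (distance of timer from where it was at the start of the episode above 0.03 m).
It fails at once if the roll of tape is moved more than 3 cm (distance of tape from where it was at the start of the episode above 0.03 m).
It fails at once if the bottle is moved more than 3 cm (distance of amber_bottle from where it was at the start of the episode above 0.03 m).
Of cap_a, cap_b, cap_c only 2 to 3 are there at a start; the rules pass over those that are not, and their reading is None.
At some moment in a run one of tag may be knocked a few centimetres aside while the robot is not near it.
Once in a run the grip may slacken for a moment while it holds something.
It also fails if it takes over 200 s, if anything falls off the work surface, if the arm or the gripper's body presses on something with over 40 N, if the wrist force passes 120 N, or if a joint passes its speed limit or range.

### The arm

A 6-joint arm with a two-finger parallel gripper is mounted at the origin on a cart in front of the work surface, level with it; the furniture and walls round the work are solid. World frame = base frame: x ahead of the robot, y to its left, z up, the work surface at z = 0. Lengths are in mm, angles in rad, forces in N, time in s.
With the tool pointing down it reaches from about 275 to 750 mm from the base axis. Payload 10.2 kg.
Tool frame: the origin (TCP) lies at the centre of the arm's flange, where the gripper is bolted on; the fingertips stand ctrl.tip_reach ahead of it and the grasp point (between the pads) lies 155 mm ahead of it (ctrl.tip_reach is the distance from the TCP to the fingertips, in mm); z points along the fingers, y is the direction in which the jaws open and shut (so a half turn about z gives the same grasp; the last joint's range is limited). The gripper opens to 85 mm and grips with 20 to 120 N. Pads are 22 mm wide; open, the fingers measure 114 mm over their backs; the gripper's body (76 mm by 85 mm) begins 54 mm behind the grasp point. The pads swing forward as they close: fully open they stand 13 mm farther back than shut.
Start: joints at [-1.572, 0.313, 1.498, -0, 1.331, -0.223], TCP at [115.479, -512.149, 404.694] pointing down, gripper open.
Joint ranges: [-2.94, 2.94], [-0.97, 2.17], [0.19, 2.56], [-1.23, 4.37], [0.02, 3.11], [-2.88, 2.88]. Speed limits (rad/s): [2.39, 2.39, 3.01, 3.14, 3.14, 3.14].

### API

Orientations are given as a unit quaternion [w, x, y, z].
In Python, from rig import ctrl, viewer gives the robot as it stands.
- The arm moves only by the tool drive_tool, never from a script. Its argument "rows" is a list that holds one entry, the list of rows, each a list of 6 numbers: the shift along the world's x, y, z normalised to -1 to 1, where 1 is 0.1 m, then the turn, a rotation vector about the world's x, y, z normalised to -1 to 1, where 1 is 90 degrees. A call has 1 to 10 rows; each row is the pose to reach, as a shift and turn from the pose measured when the call began; what a row does not reach only later rows make up. A row lasts 1/8 s, in which the tool goes at most 62.5 mm and 10.7 degrees, less where a joint would pass 70% of its speed; a pose out of reach is approached as far as the arm can. A call with a number of a shift or a turn outside -1 to 1 is refused whole. A call with a gripper value outside its range is refused whole. "fingers" is the opening, from -1 (shut) to 1 (fully open), set as the call begins (left out, the last holds). The fingers move at their own pace and stop on an object; "force" is the grip in N (left out, the last holds). Time passes only in rows, so rows that repeat a pose let the fingers close. It gives the time, the measured TCP pose, the force and the opening at its end, in the units of the state.
- ctrl.sense(): the state, without advancing time (a new reading comes with each control period).
- viewer.capture(name): name is "scene" or "top" or "wrist"; returns the picture (400x640x3 uint8, red, green, blue); there is no depth.
- viewer.calibration(name): a dict with "mtx" (3x3 intrinsics, pixels), "extrinsics" (4x4, takes a point from camera to world coordinates). Camera axes: x right, y up, looking along -z (the intrinsics and any distortion apply to the point x, -y, -z); pixel columns grow to the right and rows downward; lengths in mm; the calibration is good to about 2 mm. A picture is of the moment at which its call begins: read the wrist's pose just before it. calibration takes no time and is no camera call; for the wrist camera it gives the pose at the moment of the call.
- ctrl.finish_job(): hands the job in, once; it reports no verdict.
The state is a dict: "time_s": time; "joints": joint angles; "dq": joint speeds; "tau": joint torques, N m; "eef_pos": TCP position; "ee_rot": TCP orientation; "force": force on the tool from outside, world axes, zero at the start; "wrist_torque": the same for the moment, N m; "grip_width": opening from 0.0 (shut) to 1.0 (fully open).
Only numpy, scipy, OpenCV 4.12 (cv2) and the standard library are available. Lean on these libraries where they do the work, as an engineer would, in place of code of your own. Each camera call takes 0.05 s, during which the arm holds its last target.

## Working session

There is one attempt and no reset: what is moved stays moved. The work goes in short steps, Python scripts to look and compute and a tool call to move; the robot and the scene stay as the last step left them, time stands still between calls to the robot, and variables do not carry over. Pictures are saved under pics/ and viewed, and the job is handed in when it is done.

Besides the shell and the picture viewer there is one more tool, called after ">>>" in YAML: its name, and indented under it one key for each argument. drive_tool: Moves the arm, as the interface text tells. Scaled input: -1 to 1 covers 0.1 m each way for a shift and 90 degrees each way for a turn. Its arguments: {"type":"object","properties":{"rows":{"type":"array","items":{"type":"array","items":{"type":"array","items":{"type":"number"}}}},"fingers":{"type":"number"},"force":{"type":"number"}},"required":["rows"]}

```bash
ls; mkdir -p pics
cat > h.py <<'E'
import numpy as np, cv2
from rig import ctrl, viewer
def snap(name, fn):
    im=viewer.capture(name); cv2.imwrite('pics/'+fn, cv2.cvtColor(im,cv2.COLOR_RGB2BGR)); return im
def ray(cal,u,v):
    K=np.array(cal['mtx']);E=np.array(cal['extrinsics'])
    p=np.linalg.inv(K)@np.array([u,v,1.0]); d=E[:3,:3]@np.array([p[0],-p[1],-p[2]]); return E[:3,3],d
def onz(cal,u,v,z):
    o,d=ray(cal,u,v); return o+d*(z-o[2])/d[2]
def proj(cal,P):
    K=np.array(cal['mtx']);E=np.array(cal['extrinsics'])
    c=E[:3,:3].T@(np.array(P,float)-E[:3,3]); q=K@np.array([c[0],-c[1],-c[2]]); return q[:2]/q[2]
E
python3 - <<'E'
from h import *
print(ctrl.sense(), ctrl.tip_reach)
for n in ['scene','top','wrist']:
    c=viewer.calibration(n); print(n,{k:np.round(v,3).tolist() if not isinstance(v,str) else v for k,v in c.items()})
    snap(n,n+'0.png')
E
```

```text
pics
{'time_s': 0.0, 'joints': array([-1.57242776e+00,  3.13474452e-01,  1.49843421e+00, -1.64376638e-05,
        1.33103724e+00, -2.23376893e-01]), 'dq': array([ 0.0002385 , -0.00039932, -0.00211684, -0.00228907, -0.00133618,
        0.00058714]), 'tau': array([-5.14500916e-04, -4.12266684e+01, -2.59749091e+01, -1.99722881e-04,
        4.08172622e-03,  1.41187567e-05]), 'eef_pos': array([ 115.46337413, -512.10886582,  404.12350112]), 'ee_rot': array([-6.73240694e-04,  9.93859469e-01,  1.10647633e-01,  6.80303727e-05]), 'force': array([-1.04077233, -0.18978067, -0.54495662]), 'wrist_torque': array([-0.01470375, -0.00335776,  0.03204022]), 'grip_width': 1.002808936248798} 173.4
scene {'mtx': [[381.812, 0.0, 327.149], [0.0, 381.812, 201.575], [0.0, 0.0, 1.0]], 'extrinsics': [[0.875, 0.302, -0.377, 208.1], [-0.483, 0.55, -0.681, -811.801], [0.002, 0.778, 0.628, 572.222], [0.0, 0.0, 0.0, 1.0]]}
top {'mtx': [[438.013, 0.0, 318.898], [0.0, 438.013, 187.691], [0.0, 0.0, 1.0]], 'extrinsics': [[0.025, 0.984, -0.174, 365.986], [-1.0, 0.023, -0.013, -212.521], [-0.009, 0.175, 0.985, 1126.093], [0.0, 0.0, 0.0, 1.0]]}
wrist {'mtx': [[309.224, 0.0, 324.608], [0.0, 309.224, 196.604], [0.0, 0.0, 1.0]], 'extrinsics': [[0.221, 0.934, 0.279, 186.385], [-0.975, 0.212, 0.063, -495.135], [0.0, -0.286, 0.958, 373.443], [0.0, 0.0, 0.0, 1.0]]}
```

View pics/scene0.png

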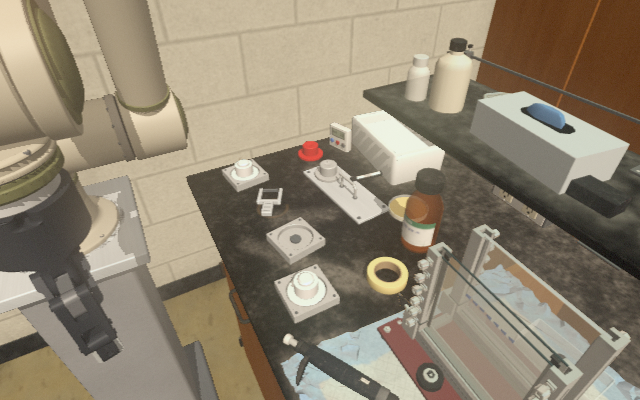

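View pics/top0.png

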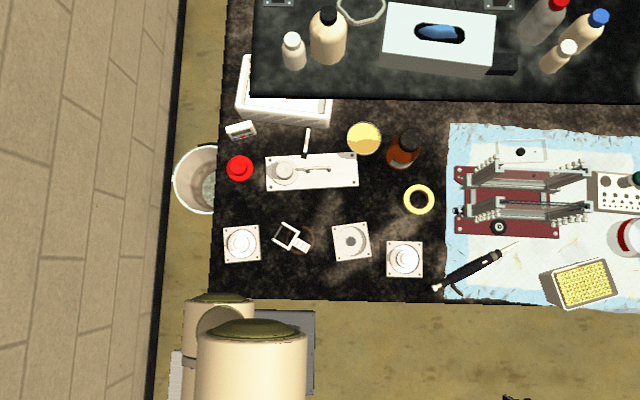

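View pics/wrist0.png

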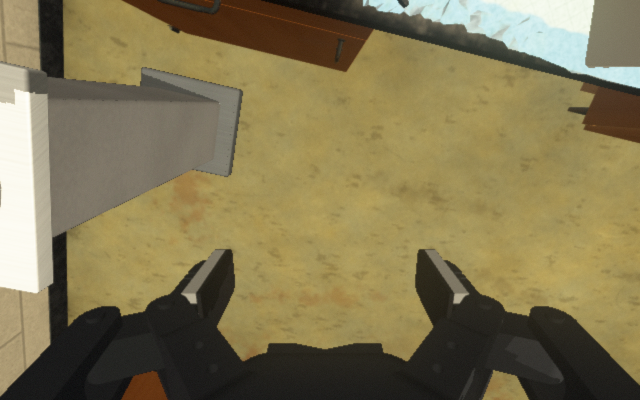

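The top view shows the candidates. For the caps, moulds at (241,243) and (405,258) hold caps and the one at (351,241) is empty. For the weight, grey at (284,170) on the plate is the one to use and red at (239,168) is the decoy. The tag is at (291,237), the tape at (419,199), the bottle at (403,152) and the timer at (240,130). I'll compute coarse positions.

Run:
```python
from h import *
c=viewer.calibration('top'); s=viewer.calibration('scene')
for n,u,v,z in [('capA',241,243,41),('capC',405,258,41),('empty',351,241,8),('weight',284,170,42),('red',239,168,34),('tagopen',286,236,12),('taghandle',303,244,12),('ringL',296,175,40),('ringR',330,170,40),('plateR',357,170,8),('plateL',266,173,8),('tape',419,199,19),('pen',306,142,10),('bottle',403,145,172),('timer',240,128,60),('tableedgeL',215,250,0),('edge',330,303,0)]:
    P=onz(c,u,v,z); print(n,np.round(P), np.round(proj(s,P)))
im=cv2.imread('pics/top0.png'); cv2.imwrite('pics/top0c.png',cv2.resize(im[100:300,200:460],(780,600),interpolation=cv2.INTER_CUBIC))
```

```text
capA [415.  -9.  41.] [245. 165.]
capC [ 389. -412.   41.] [307. 280.]
empty [ 429. -282.    8.] [297. 240.]
weight [ 601. -108.   42.] [329. 164.]
red [606.   8.  34.] [309. 146.]
tagopen [ 437. -117.   12.] [270. 195.]
taghandle [ 418. -161.   12.] [270. 208.]
ringL [ 590. -139.   40.] [330. 172.]
ringR [ 605. -225.   40.] [354. 189.]
plateR [ 613. -295.    8.] [374. 216.]
plateL [600. -58.   8.] [319. 166.]
tape [ 539. -453.   19.] [389. 273.]
pen [ 685. -160.   10.] [367. 176.]
bottle [ 637. -386.  172.] [419. 173.]
timer [704.   6.  60.] [341. 129.]
tableedgeL [398.  64.   0.] [231. 167.]
edge [ 274. -232.    0.] [218. 254.]
```

View pics/top0c.png

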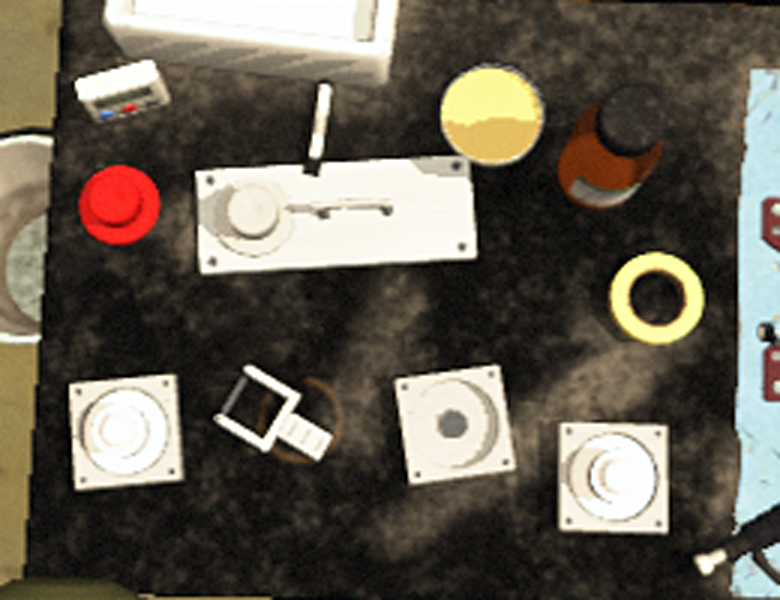

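>>> drive_tool:
  rows:
    - [[0.5,0.42,0,0,0,0.1],[1,0.83,0,0,0,0.2],[1,0.83,0,0,0,0.2],[1,0.83,0,0,0,0.2]]

```text
time_s: 0.65
eef_pos: [215.5, -429.2, 404.3]
ee_rot: [-0.0, 0.964, 0.265, -0.0]
force: [-0.6, -0.5, -0.5]
grip_width: 1.004
```

>>> drive_tool:
  rows:
    - [[0.5,0.42,0,0,0,0.1],[1,0.83,0,0,0,0.2],[1,0.83,0,0,0,0.2]]

```text
time_s: 1.02
eef_pos: [316.8, -345.3, 404.2]
ee_rot: [-0.0, 0.91, 0.414, -0.0]
force: [-0.3, 0.2, -0.2]
grip_width: 1.001
```

>>> drive_tool:
  rows:
    - [[0.5,0.42,0,0,0,0.1],[1,0.83,0,0,0,0.2],[1,0.83,0,0,0,0.2]]

```text
time_s: 1.4
eef_pos: [418.0, -261.8, 403.9]
ee_rot: [-0.001, 0.834, 0.552, -0.0]
force: [-0.1, -0.6, 0.5]
grip_width: 0.997
```

>>> drive_tool:
  rows:
    - [[0.5,0.42,0,0,0,0.13],[1,0.83,0,0,0,0.26],[1,0.83,0,0,0,0.26],[1,0.83,0,0,0,0.26]]

```text
time_s: 1.9
eef_pos: [517.5, -180.4, 403.5]
ee_rot: [-0.001, 0.706, 0.708, -0.001]
force: [0.9, 1.1, -0.4]
grip_width: 0.995
```

Run:
```python
from h import *
s=ctrl.sense(); print(s['joints'], ctrl.tip_reach)
c=viewer.calibration('wrist'); np.save('c1.npy',c,allow_pickle=True)
print(np.round(c['extrinsics'],3))
snap('wrist','w1.png')
```

```text
[-5.49109607e-01  3.65121127e-01  1.42842641e+00 -1.00226258e-03
  1.34990744e+00 -5.52292719e-01] 173.4
[[ 1.00000e+00 -5.00000e-03  0.00000e+00  5.16942e+02]
 [ 4.00000e-03  9.58000e-01  2.88000e-01 -1.06549e+02]
 [-1.00000e-03 -2.88000e-01  9.58000e-01  3.72746e+02]
 [ 0.00000e+00  0.00000e+00  0.00000e+00  1.00000e+00]]
```

View pics/w1.png

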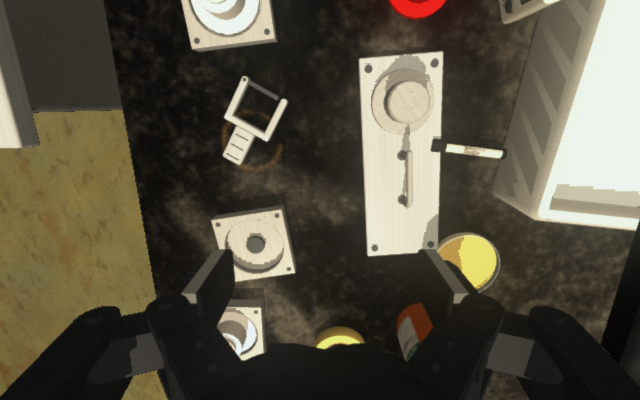

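Run:
```python
from h import *
im=cv2.imread('pics/w1.png')
cv2.imwrite('pics/w1a.png',cv2.resize(im[40:265,350:450],None,fx=2.6,fy=2.6,interpolation=cv2.INTER_CUBIC))
cv2.imwrite('pics/w1b.png',cv2.resize(im[0:300,170:310],None,fx=2,fy=2,interpolation=cv2.INTER_CUBIC))
c=viewer.calibration('top')
for z in (200,300,400): print(z,onz(c,350,100,z))
c=np.load('c1.npy',allow_pickle=True).item()
for n,u,v,z in [('s1',369,69,8),('s2',435,63,8),('s3',375,248,8),('s4',432,243,8),('bi',402,155,8),('bo',403,199,8),('w',409,103,42),('mould',253,243,8),('tag',262,108,6),('capA top',233,0,41)]:
    print(n,np.round(onz(c,u,v,z),1))
```

```text
200 [ 729.76918463 -264.06758898  200.        ]
300 [ 690.48766642 -258.50154256  300.        ]
400 [ 651.20614821 -252.93549614  400.        ]
s1 [564.9 -69.9   8. ]
s2 [636.5 -63.5   8. ]
s3 [ 582.5 -285.3    8. ]
s4 [ 655.6 -277.9    8. ]
bi [ 608.2 -164.3    8. ]
bo [ 613.6 -218.7    8. ]
w [ 602.8 -105.5   42. ]
mould [ 424.8 -279.1    8. ]
tag [ 445.  -111.5    6. ]
capA top [429.8 -13.5  41. ]
```

View pics/w1a.png

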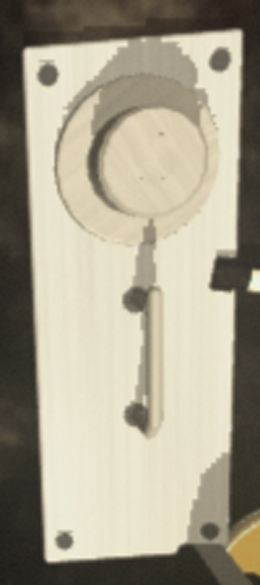

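View pics/w1b.png

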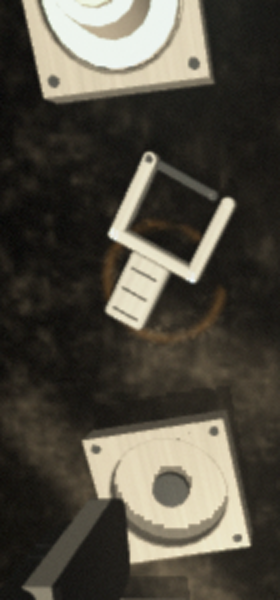

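The crop confirms the grey weight on the plate's spigot. From the screws, the plate centre is (610,-174) and its yaw is +4.9°. The weight top at (409,103) px gives about (603,-105). I'll go and grasp it, jaws along x so they clear the ring.

>>> drive_tool:
  rows:
    - [[0.43,0.38,-0.5,0,0,0],[0.86,0.755,-1,0,0,0],[0.86,0.755,-1,0,0,0],[0.86,0.755,-1,0,0,0]]

```text
time_s: 2.45
eef_pos: [602.9, -106.2, 302.4]
ee_rot: [-0.002, 0.707, 0.707, -0.001]
force: [0.1, -0.3, 0.3]
grip_width: 0.999
```

Run:
```python
from h import *
c=viewer.calibration('wrist'); np.save('c2.npy',c,allow_pickle=True)
snap('wrist','w2.png'); print(ctrl.sense()['eef_pos'])
for p in [(603.5,-105,42),(604,-104.4,8)]: print(proj(c,p))
```

```text
[ 602.68811143 -106.71471098  303.78830943]
[326.98744624 201.31104453]
[327.42161866 189.05929828]
```

View pics/w2.png

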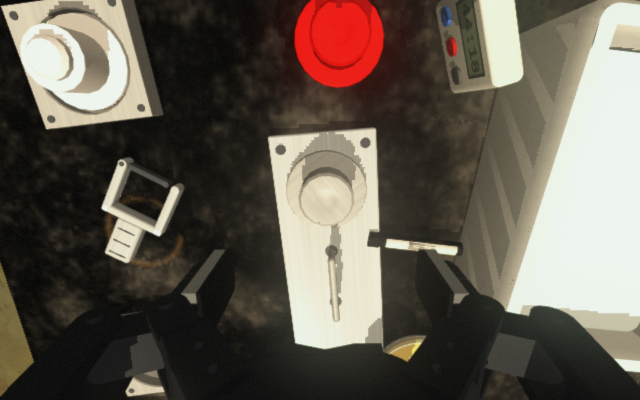

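>>> drive_tool:
  rows:
    - [[0,0.02,-0.4,0,0,0],[0,0.025,-0.8,0,0,0],[0,0.025,-0.8,0,0,0],[0,0.025,-0.8,0,0,0]]

```text
time_s: 3.0
eef_pos: [602.9, -105.4, 226.4]
ee_rot: [0.001, 0.708, 0.707, -0.0]
force: [-0.4, -0.3, 0.4]
grip_width: 0.999
```

>>> drive_tool:
  rows:
    - [[0,0,-0.15,0,0,0],[0,0,-0.29,0,0,0],[0,0,-0.29,0,0,0],[0,0,-0.29,0,0,0]]

```text
time_s: 3.5
eef_pos: [603.0, -105.4, 197.5]
ee_rot: [0.001, 0.708, 0.707, -0.0]
force: [0.2, -0.3, 0.6]
grip_width: 1.001
```

Run:
```python
from h import *
snap('wrist','w3.png'); s=ctrl.sense(); print(s['eef_pos'],s['force'])
snap('scene','s3.png')
```

```text
[ 603.0317736  -105.36260071  197.6706503 ] [ 0.11767442  0.0196857  -0.61010281]
```

View pics/w3.png

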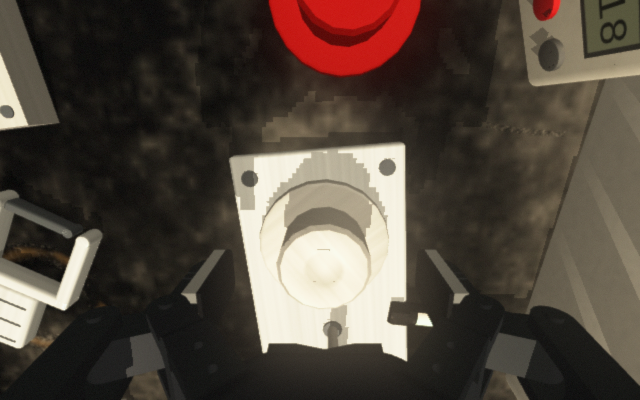

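View pics/s3.png

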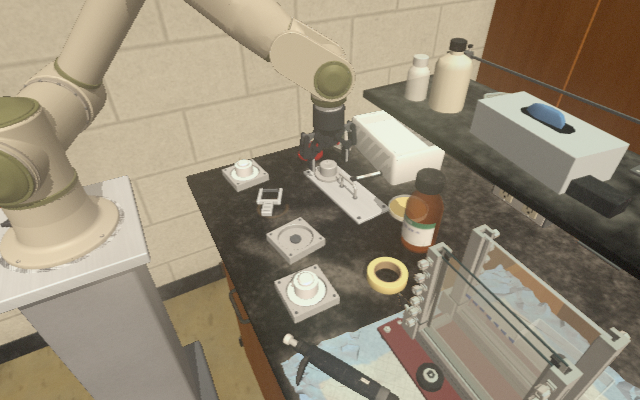

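Run:
```python
from h import *
c=viewer.calibration('wrist')
for v in (264,266,268): print(onz(c,325,v,42))
print(onz(c,250,179,8),onz(c,387,167,8))
```

```text
[ 603.27921775 -101.09966334   42.        ]
[ 603.27931287 -102.11186702   42.        ]
[ 603.2794084  -103.12832761   42.        ]
[563.83737609 -69.85448337   8.        ] [635.73607826 -63.4784873    8.        ]
```

>>> drive_tool:
  rows:
    - [[0,0.005,-0.05,0,0,0],[0,0.005,-0.05,0,0,0]]
  fingers: -1
  force: 40

```text
time_s: 3.85
eef_pos: [602.9, -104.8, 192.4]
ee_rot: [0.001, 0.708, 0.707, -0.0]
force: [-0.4, 0.5, -0.5]
grip_width: 0.602
```

>>> drive_tool:
  rows:
    - [[0,0,0,0,0,0],[0,0,0,0,0,0],[0,0,0,0,0,0],[0,0,0,0,0,0]]

```text
time_s: 4.35
eef_pos: [603.0, -104.8, 192.7]
ee_rot: [0.001, 0.708, 0.707, -0.0]
force: [-2.1, 0.0, 5.4]
grip_width: 0.5
```

>>> drive_tool:
  rows:
    - [[0,0,0.15,0,0,0],[0,0,0.4,0,0,0],[0,0,0.7,0,0,0],[0,0,0.7,0,0,0]]
  force: 80

```text
time_s: 4.85
eef_pos: [603.3, -104.9, 264.7]
ee_rot: [0.003, 0.708, 0.707, 0.001]
force: [-0.0, -0.6, -3.5]
grip_width: 0.486
```

>>> drive_tool:
  rows:
    - [[-0.2,-0.5,0,0,0,0],[-0.4,-1,0,0,0,0],[-0.4,-1,0,0,0,0]]

```text
time_s: 5.22
eef_pos: [561.8, -207.8, 263.1]
ee_rot: [0.002, 0.709, 0.705, 0.0]
force: [-0.1, -0.2, -3.0]
grip_width: 0.49
```

>>> drive_tool:
  rows:
    - [[-0.2,-0.5,0,0,0,0],[-0.4,-1,0,0,0,0],[-0.4,-1,0,0,0,0]]

```text
time_s: 5.6
eef_pos: [520.6, -310.1, 261.6]
ee_rot: [0.001, 0.71, 0.704, -0.0]
force: [0.4, 0.3, -3.3]
grip_width: 0.49
```

>>> drive_tool:
  rows:
    - [[-0.08,-0.47,0,0,0,0],[-0.08,-0.47,-0.3,0,0,0],[-0.08,-0.47,-0.6,0,0,0],[-0.08,-0.47,-0.6,0,0,0]]

```text
time_s: 6.1
eef_pos: [512.6, -355.5, 198.7]
ee_rot: [-0.002, 0.71, 0.704, 0.0]
force: [0.1, -0.7, -2.0]
grip_width: 0.484
```

Run:
```python
from h import *
snap('wrist','w4.png'); s=ctrl.sense(); print(s['eef_pos'],s['force'],s['grip_width'])
snap('scene','s4.png')
```

```text
[ 512.98511089 -356.07918831  200.73046852] [ 0.36877178  0.01006478 -1.94716777] 0.4874321419051626
```

View pics/w4.png

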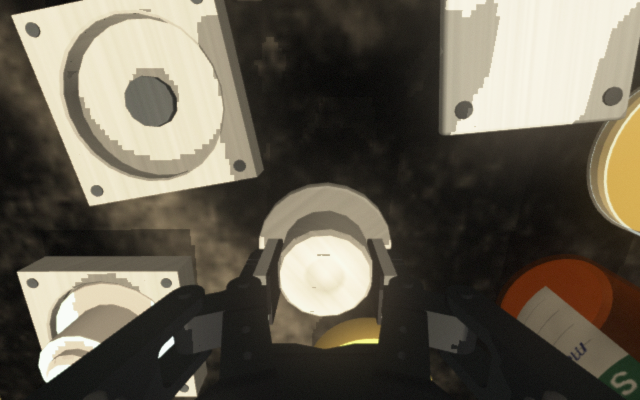

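View pics/s4.png

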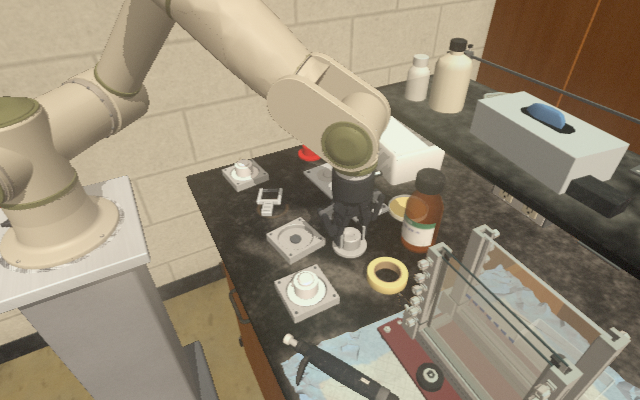

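The weight is held at about (324,270) px over a clear patch, and the scene view agrees. I'll lower it.

>>> drive_tool:
  rows:
    - [[0,0,-0.08,0,0,0],[0,0,-0.15,0,0,0],[0,0,-0.15,0,0,0]]

```text
time_s: 6.58
eef_pos: [513.1, -356.3, 186.6]
ee_rot: [0.001, 0.71, 0.704, 0.0]
force: [0.0, 0.8, -5.1]
grip_width: 0.486
```

>>> drive_tool:
  rows:
    - [[0,0,0,0,0,0],[0,0,0,0,0,0],[0,0,0,0,0,0],[0,0,0,0,0,0]]
  fingers: 1

```text
time_s: 7.08
eef_pos: [513.1, -356.4, 186.8]
ee_rot: [0.001, 0.71, 0.704, 0.0]
force: [-1.2, 0.2, 0.4]
grip_width: 1.003
```

>>> drive_tool:
  rows:
    - [[0,0,0.3,0,0,0],[0,0,0.7,0,0,0],[-0.3,0,1,0,0,0],[-0.3,0,1,0,0,0]]

```text
time_s: 7.58
eef_pos: [482.4, -356.7, 289.3]
ee_rot: [0.003, 0.71, 0.704, -0.0]
force: [0.0, -0.3, -0.7]
grip_width: 1.004
```

Run:
```python
from h import *
c=viewer.calibration('wrist'); np.save('c5.npy',c,allow_pickle=True)
snap('wrist','w5.png'); s=ctrl.sense(); print(s['eef_pos'],s['force'],s['grip_width'])
```

```text
[ 482.87102471 -356.52109765  287.56620854] [-0.33180738 -0.31151529 -0.79022291] 0.9978119176641582
```

View pics/w5.png

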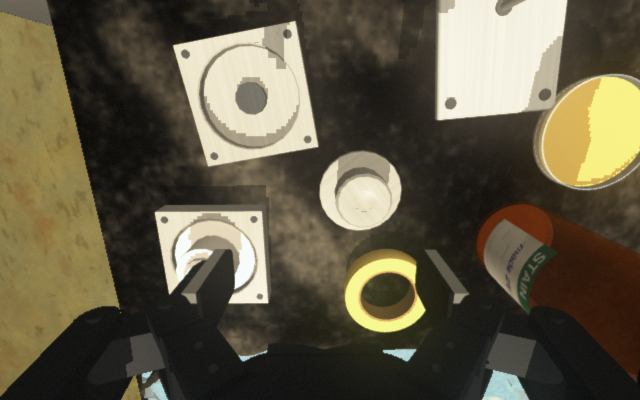

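The weight stands at (363,195) px, upright and clear of its neighbours. Next I'll measure the cap C mould from its screws.

Run:
```python
from h import *
c=np.load('c5.npy',allow_pickle=True).item()
a=onz(c,165,220,18);b=onz(c,260,296,18);print(a,b,(a+b)/2, onz(c,253,219,18))
print('weight',onz(c,364,201,34))
```

```text
[ 350.8432236  -375.26572883   18.        ] [ 424.46767495 -449.16476975   18.        ] [ 387.65544927 -412.21524929   18.        ] [ 423.79794334 -375.11668161   18.        ]
weight [ 513.30174005 -355.18609808   34.        ]
```

>>> drive_tool:
  rows:
    - [[-0.5,-0.28,-0.1,0,0,0],[-0.95,-0.56,-0.2,0,0,0],[-0.95,-0.56,-0.2,0,0,0],[-0.95,-0.56,-0.2,0,0,0]]

```text
time_s: 8.12
eef_pos: [388.5, -412.4, 266.9]
ee_rot: [0.001, 0.71, 0.704, 0.0]
force: [-0.0, -0.2, 0.8]
grip_width: 0.997
```

Run:
```python
from h import *
c=viewer.calibration('wrist'); np.save('c6.npy',c,allow_pickle=True)
snap('wrist','w6.png'); s=ctrl.sense(); print(s['eef_pos'],s['force'],s['grip_width'])
```

```text
[ 388.78911877 -412.07307478  267.07429297] [ 0.16323449 -0.78157411  0.19439517] 1.001033700899957
```

View pics/w6.png

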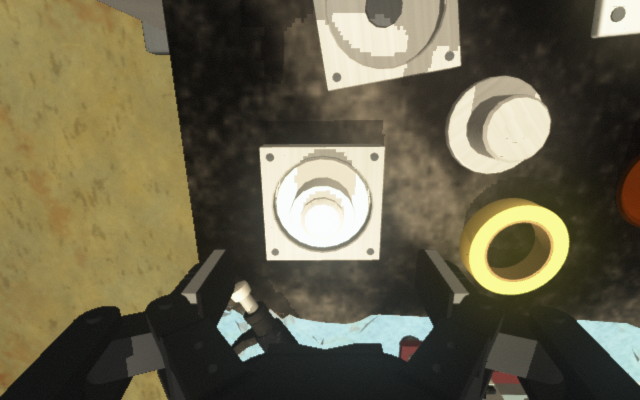

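Run:
```python
from h import *
c=np.load('c6.npy',allow_pickle=True).item()
im=cv2.imread('pics/w6.png')
cv2.imwrite('pics/w6a.png',cv2.resize(im[135:270,250:395],None,fx=4,fy=4,interpolation=cv2.INTER_CUBIC))
P=[onz(c,u,v,18) for u,v in [(270,157),(374,157),(275,252),(372,251)]]
print(np.round(P,1), np.mean(P,0)); print(onz(c,322,221,49))
```

```text
[[ 350.5 -374.7   18. ]
 [ 424.2 -375.3   18. ]
 [ 350.  -449.    18. ]
 [ 425.4 -448.8   18. ]] [ 387.51753521 -411.94084206   18.        ]
[ 387.10037741 -411.42660509   49.        ]
```

View pics/w6a.png

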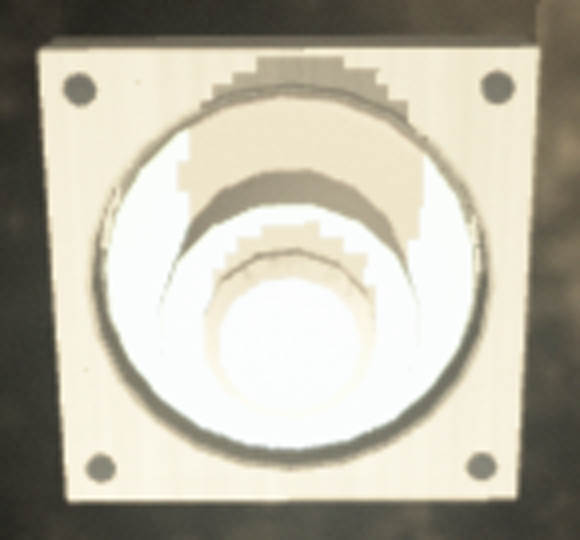

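>>> drive_tool:
  rows:
    - [[-0.01,0,-0.35,0,0,0],[-0.012,0.003,-0.6,0,0,0],[-0.012,0.003,-0.7,0,0,0],[-0.012,0.003,-0.7,0,0,0]]

```text
time_s: 8.68
eef_pos: [388.2, -411.5, 197.0]
ee_rot: [0.001, 0.71, 0.705, 0.0]
force: [-0.6, -0.5, -0.5]
grip_width: 1.001
```

>>> drive_tool:
  rows:
    - [[0,0,0,0,0,0],[0,0,0,0,0,0],[0,0,0,0,0,0],[0,0,0,0,0,0],[0,0,0,0,0,0]]
  fingers: -1
  force: 60

```text
time_s: 9.3
eef_pos: [388.4, -411.7, 198.1]
ee_rot: [0.002, 0.71, 0.705, 0.0]
force: [0.7, 1.7, 6.4]
grip_width: 0.492
```

>>> drive_tool:
  rows:
    - [[0,0,0.1,0,0,0],[0,0,0.4,0,0,0],[0,0,0.85,0,0,0],[0,0,0.85,0,0,0]]

```text
time_s: 9.8
eef_pos: [388.7, -412.2, 287.1]
ee_rot: [0.006, 0.71, 0.705, -0.001]
force: [-0.7, -0.4, -0.6]
grip_width: 0.49
```

>>> drive_tool:
  rows:
    - [[0.35,0.5,0,0,0,0],[0.7,1,0,0,0,0],[0.7,1,0,0,0,0],[0.7,1,0,0,0,0]]

```text
time_s: 10.3
eef_pos: [458.5, -312.2, 286.7]
ee_rot: [0.005, 0.71, 0.705, -0.001]
force: [0.7, 0.2, -0.1]
grip_width: 0.489
```

>>> drive_tool:
  rows:
    - [[0.35,0.5,0,0,0,0],[0.7,1,0,0,0,0],[0.7,1,0,0,0,0],[0.7,1,0,0,0,0]]

```text
time_s: 10.8
eef_pos: [528.1, -213.4, 286.5]
ee_rot: [0.005, 0.71, 0.704, -0.001]
force: [-0.0, -0.3, -1.4]
grip_width: 0.487
```

>>> drive_tool:
  rows:
    - [[0.35,0.5,0,0,0,0],[0.7,0.98,0,0,0,0.04],[0.7,0.98,0,0,0,0.05],[0.7,0.98,0,0,0,0.05]]

```text
time_s: 11.3
eef_pos: [597.6, -117.1, 286.3]
ee_rot: [0.005, 0.683, 0.731, -0.001]
force: [-0.6, -0.9, -0.2]
grip_width: 0.486
```

Run:
```python
from h import *
c=viewer.calibration('wrist'); np.save('c7.npy',c,allow_pickle=True)
snap('wrist','w7.png'); s=ctrl.sense(); print(s['eef_pos'],s['ee_rot'],s['force'],s['grip_width'])
snap('scene','s7.png')
```

```text
[ 597.44660897 -117.2981128   286.38055318] [ 0.00510892  0.6827807   0.73060475 -0.00105252] [-0.74847478 -0.0405594  -0.67079935] 0.49168097718789894
```

View pics/w7.png

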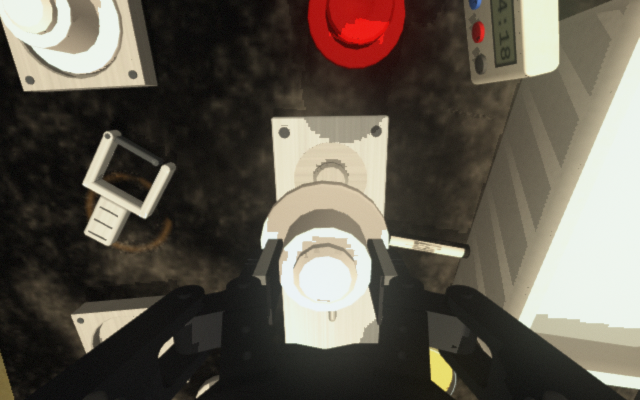

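View pics/s7.png

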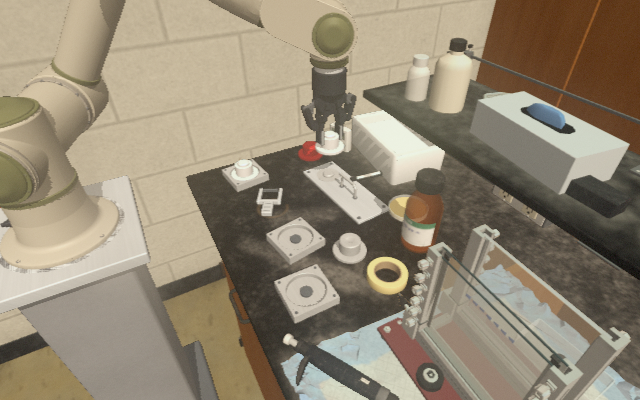

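>>> drive_tool:
  rows:
    - [[0.06,0.13,0,0.005,0.004,0],[0.06,0.13,-0.3,0.005,0.004,0],[0.06,0.13,-0.6,0.005,0.004,0],[0.06,0.13,-0.7,0.005,0.004,0],[0.06,0.13,-0.7,0.005,0.004,0]]

```text
time_s: 12.02
eef_pos: [603.6, -104.4, 216.6]
ee_rot: [-0.0, 0.683, 0.73, -0.0]
force: [0.1, 0.9, 0.7]
grip_width: 0.489
```

Run:
```python
from h import *
snap('wrist','w8.png'); s=ctrl.sense(); print(s['eef_pos'],s['ee_rot'],s['force'],s['grip_width'])
w,x,y,z=s['ee_rot'];print(2*(x*z+w*y),2*(y*z-w*x))
```

```text
[ 603.73041643 -104.41153921  217.36499909] [ 6.80938809e-04  6.82966190e-01  7.30449669e-01 -2.13873147e-05] [-0.41924402 -0.86602852 -0.81785476] 0.4875880780608909
0.0009655694291665569 -0.0009613610819612927
```

View pics/w8.png

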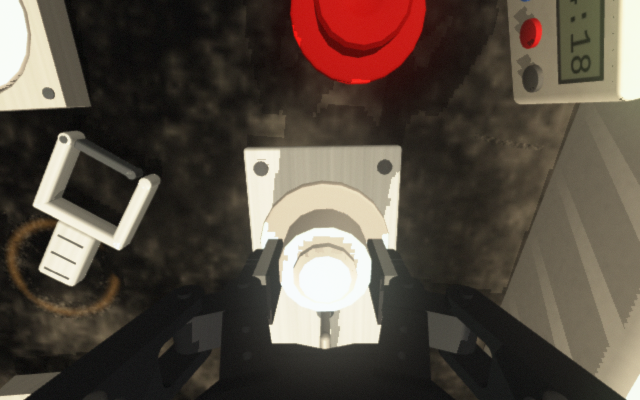

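>>> drive_tool:
  rows:
    - [[-0.004,0,-0.07,0,0,0],[-0.004,0,-0.12,0,0,0],[-0.004,0,-0.16,0,0,0],[-0.004,0,-0.185,0,0,0],[-0.004,0,-0.185,0,0,0]]

```text
time_s: 12.7
eef_pos: [603.3, -104.4, 198.7]
ee_rot: [0.001, 0.683, 0.73, -0.0]
force: [0.1, -0.3, -0.4]
grip_width: 0.486
```

>>> drive_tool:
  rows:
    - [[0,0,-0.008,0,0,0],[0,0,-0.008,0,0,0]]

```text
time_s: 12.95
eef_pos: [603.4, -104.4, 198.2]
ee_rot: [0.001, 0.683, 0.73, 0.0]
force: [0.1, 0.0, 0.7]
grip_width: 0.492
```

>>> drive_tool:
  rows:
    - [[0,0,0,0,0,0],[0,0,0,0,0,0],[0,0,0,0,0,0],[0,0,0,0,0,0]]
  fingers: 1

```text
time_s: 13.45
eef_pos: [603.4, -104.4, 198.2]
ee_rot: [0.001, 0.683, 0.73, 0.0]
force: [0.3, 0.3, -1.0]
grip_width: 0.999
```

>>> drive_tool:
  rows:
    - [[0,0,0.4,0,0,0],[0,0,0.9,0,0,0],[0,0,0.9,0,0,0]]

```text
time_s: 13.82
eef_pos: [603.9, -104.5, 292.2]
ee_rot: [0.004, 0.683, 0.731, 0.001]
force: [0.0, 0.1, -0.1]
grip_width: 1.002
```

Run:
```python
from h import *
c=viewer.calibration('wrist'); np.save('c9.npy',c,allow_pickle=True)
snap('wrist','w9.png'); s=ctrl.sense(); print(s['eef_pos'],s['ee_rot'],s['force'],s['grip_width'])
print([np.round(proj(c,(603.2,-104.4,z)),1) for z in (8,16,42,49)])
```

```text
[ 603.47898656 -104.4221852   289.64442299] [2.20749718e-03 6.82930427e-01 7.30479837e-01 6.05019023e-04] [-0.33365916 -0.70780966 -0.64332172] 0.9995117099015453
[array([321.1, 192.5]), array([321.1, 195.2]), array([321. , 205.2]), array([321. , 208.3])]
```

View pics/w9.png

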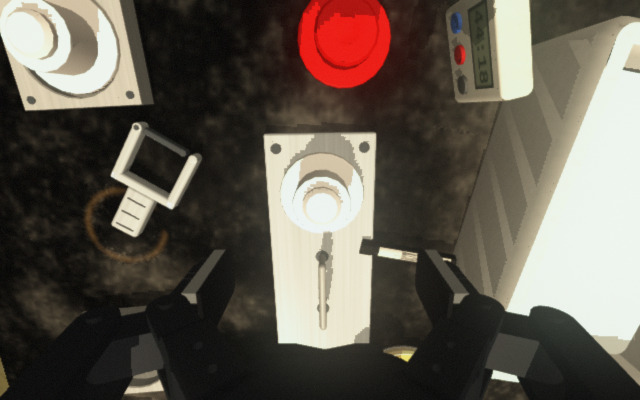

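The cap sits on the spigot, its top at (322,204) px against a predicted (321,208). Next is cap A.

Run:
```python
from h import *
c=np.load('c9.npy',allow_pickle=True).item()
print(onz(c,33,35,49),onz(c,31,100,18),onz(c,129,95,18))
t=viewer.calibration('top'); print(onz(t,239,243,49))
# top-view mould corners screws from 3x crop
for u,v in [(79,392),(167,386),(174,470),(85,479)]: print(onz(t,200+u/3,100+v/3,18))
```

```text
[419.37083844  -3.64423316  49.        ] [382.73320409 -44.14938935  18.        ] [455.59461922 -35.59518608  18.        ]
[414.82723088  -5.75123879  49.        ]
[446.41186398  34.06239487  18.        ]
[453.26607549 -39.98960733  18.        ]
[383.46227828 -49.35510955  18.        ]
[374.20916115  24.56122868  18.        ]
```

>>> drive_tool:
  rows:
    - [[-0.5,0.25,0,0,0,0],[-0.95,0.5,0,0,0,-0.04],[-0.95,0.5,0,0,0,-0.04],[-0.95,0.5,0,0,0,-0.04]]

```text
time_s: 14.38
eef_pos: [508.9, -54.7, 289.3]
ee_rot: [0.002, 0.705, 0.709, 0.001]
force: [-0.5, -0.8, -0.7]
grip_width: 1.007
```

>>> drive_tool:
  rows:
    - [[-0.5,0.25,-0.1,0,0,0],[-0.93,0.47,-0.2,0,0,0],[-0.93,0.47,-0.2,0,0,0],[-0.93,0.47,-0.2,0,0,0]]

```text
time_s: 14.88
eef_pos: [417.2, -8.3, 269.6]
ee_rot: [0.003, 0.706, 0.709, 0.001]
force: [0.2, -0.6, 0.3]
grip_width: 1.001
```

Run:
```python
from h import *
c=viewer.calibration('wrist'); np.save('c10.npy',c,allow_pickle=True)
im=snap('wrist','w10.png'); s=ctrl.sense(); print(s['eef_pos'],s['ee_rot'],s['force'],s['grip_width'])
```

```text
[417.31465704  -8.38262731 269.57267577] [0.00301567 0.70556313 0.70864006 0.00090999] [-0.85843538  0.1788282   0.19332633] 1.0015620982344062
```

View pics/w10.png

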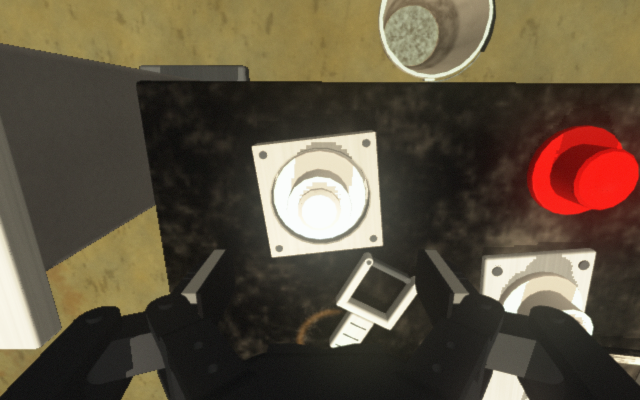

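Run:
```python
from h import *
c=np.load('c10.npy',allow_pickle=True).item()
P=[onz(c,u,v,18) for u,v in [(263,155),(366,143),(374,239),(279,248)]]
print(np.round(P,1), np.mean(P,0)); print(onz(c,321,214,49),onz(c,319,209,49))
print('tag corners',onz(c,370,259,12),onz(c,377,287,12))
im=cv2.imread('pics/w10.png')
cv2.imwrite('pics/w10a.png',cv2.resize(im[125:350,245:430],None,fx=2.6,fy=2.6,interpolation=cv2.INTER_CUBIC))
```

```text
[[374.3  29.4  18. ]
 [447.6  38.3  18. ]
 [457.2 -35.9  18. ]
 [383.  -43.8  18. ]] [415.52430393  -3.02266162  18.        ]
[415.99850651  -3.99833206  49.        ] [414.69386144  -0.55425432  49.        ]
tag corners [455.9420896  -56.49757472  12.        ] [463.10520949 -82.71507893  12.        ]
```

View pics/w10a.png

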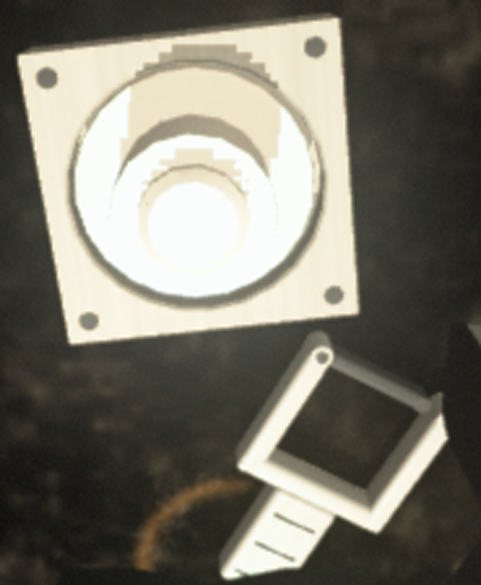

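>>> drive_tool:
  rows:
    - [[-0.018,0.054,-0.3,0.002,0.0035,0],[-0.018,0.054,-0.6,0.002,0.0035,0],[-0.018,0.054,-0.72,0.002,0.0035,0],[-0.018,0.054,-0.72,0.002,0.0035,0]]

```text
time_s: 15.42
eef_pos: [416.1, -3.4, 197.4]
ee_rot: [-0.0, 0.706, 0.708, -0.0]
force: [0.2, 0.5, 1.5]
grip_width: 1.002
```

>>> drive_tool:
  rows:
    - [[0,0,0,0,0,0],[0,0,0,0,0,0],[0,0,0,0,0,0],[0,0,0,0,0,0],[0,0,0,0,0,0]]
  fingers: -1
  force: 60

```text
time_s: 16.05
eef_pos: [416.4, -3.4, 198.4]
ee_rot: [0.0, 0.706, 0.709, 0.0]
force: [-1.5, 0.2, 10.8]
grip_width: 0.488
```

Run:
```python
from h import *
im=snap('wrist','w11.png'); s=ctrl.sense(); print(s['eef_pos'],s['ee_rot'],s['force'],s['grip_width'])
```

```text
[416.36420057  -3.42109823 198.42664264] [4.07225981e-04 7.05646644e-01 7.08563738e-01 2.79217165e-04] [-3.27560418 -0.58197484  9.62519488] 0.4909671643219178
```

View pics/w11.png

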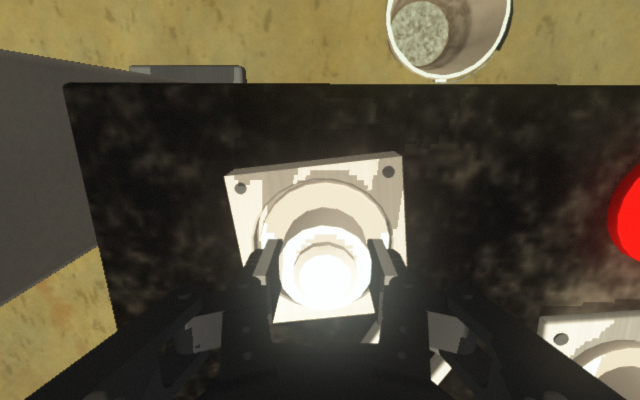

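The cap is gripped in the same place in the jaws, top at (325,268) px. Lift and carry.

>>> drive_tool:
  rows:
    - [[0,0,0.1,0,0,0],[0,0,0.4,0,0,0],[0,0,0.85,0,0,0],[0,0,0.9,0,0,0]]

```text
time_s: 16.6
eef_pos: [416.7, -3.4, 291.3]
ee_rot: [0.003, 0.706, 0.709, 0.002]
force: [0.4, -0.6, -0.5]
grip_width: 0.488
```

>>> drive_tool:
  rows:
    - [[0.45,-0.25,0,0,0,0],[0.93,-0.5,0,0,0,0],[0.93,-0.5,0,0,0,0],[0.93,-0.5,0,0,0,0]]

```text
time_s: 17.1
eef_pos: [509.1, -53.1, 290.6]
ee_rot: [0.002, 0.706, 0.709, 0.001]
force: [-0.3, 0.8, -1.0]
grip_width: 0.487
```

>>> drive_tool:
  rows:
    - [[0.45,-0.25,0,0,0,0.02],[0.93,-0.5,0,0,0,0.04],[0.93,-0.5,0,0,0,0.04],[0.93,-0.5,0,0,0,0.04]]

```text
time_s: 17.6
eef_pos: [601.2, -102.4, 290.3]
ee_rot: [0.001, 0.683, 0.731, 0.001]
force: [-0.7, 0.3, -0.3]
grip_width: 0.49
```

Run:
```python
from h import *
im=snap('wrist','w12.png'); s=ctrl.sense(); print(s['eef_pos'],s['ee_rot'],s['force'],s['grip_width'])
w,x,y,z=s['ee_rot'];print(2*(x*z+w*y),2*(y*z-w*x))
```

```text
[ 601.14904191 -102.29180669  290.6635171 ] [0.0014768  0.6828043  0.73059895 0.00113119] [-0.18279884  0.18197608 -0.61421042] 0.4894197622255151
0.003702671119486038 -0.000363836342432633
```

View pics/w12.png

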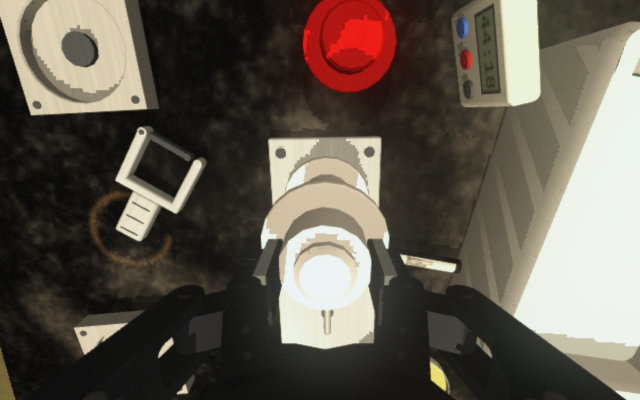

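>>> drive_tool:
  rows:
    - [[0.022,-0.021,-0.2,0,0.0024,0],[0.022,-0.021,-0.43,0,0.0024,0],[0.022,-0.021,-0.43,0,0.0024,0],[0.022,-0.021,-0.43,0,0.0024,0]]

```text
time_s: 18.15
eef_pos: [603.3, -104.3, 248.1]
ee_rot: [0.0, 0.683, 0.731, -0.0]
force: [1.3, -0.4, -0.8]
grip_width: 0.487
```

Run:
```python
from h import *
s=ctrl.sense(); print(s['eef_pos'],s['ee_rot'],s['force'],s['grip_width'])
w,x,y,z=s['ee_rot'];print(2*(x*z+w*y),2*(y*z-w*x))
im=snap('scene','s13.png'); cv2.imwrite('pics/s13a.png',cv2.resize(im[90:220,270:420,::-1],None,fx=4,fy=4,interpolation=cv2.INTER_CUBIC))
```

```text
[ 603.31851092 -104.26647865  248.08010574] [ 2.79233782e-04  6.82763002e-01  7.30639856e-01 -8.34805071e-05] [ 1.2855161  -0.36000764 -0.78475848] 0.486563436743937
0.00029404385753157647 -0.0005032893619730836
```

View pics/s13a.png

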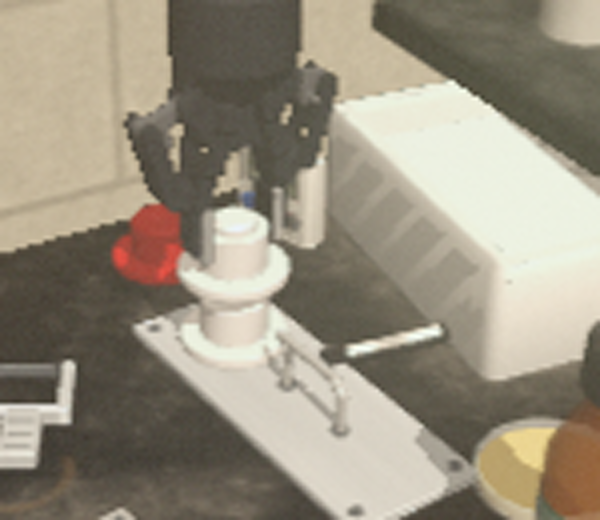

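The upper cap is square above the seated one. Lower it.

>>> drive_tool:
  rows:
    - [[0,0,-0.05,0,0,0],[0,0,-0.1,0,0,0],[0,0,-0.13,0,0,0],[0,0,-0.155,0,0,0],[0,0,-0.155,0,0,0]]

```text
time_s: 18.82
eef_pos: [603.4, -104.3, 232.8]
ee_rot: [0.001, 0.683, 0.731, 0.0]
force: [0.2, 0.2, -0.9]
grip_width: 0.494
```

>>> drive_tool:
  rows:
    - [[0,0,0,0,0,0],[0,0,0,0,0,0],[0,0,0,0,0,0],[0,0,0,0,0,0]]
  fingers: 1

```text
time_s: 19.32
eef_pos: [603.4, -104.3, 232.9]
ee_rot: [0.001, 0.683, 0.731, 0.0]
force: [-0.1, 1.2, -0.6]
grip_width: 1.0
```

>>> drive_tool:
  rows:
    - [[0,0,0.4,0,0,0],[0,0,0.8,0,0,0],[0,0,0.8,0,0,0]]

```text
time_s: 19.7
eef_pos: [603.8, -104.4, 316.1]
ee_rot: [0.003, 0.683, 0.731, 0.001]
force: [-0.8, 0.4, 0.0]
grip_width: 0.999
```

Run:
```python
from h import *
s=ctrl.sense(); print(s['eef_pos'],s['ee_rot'],s['force'],s['grip_width'])
im=snap('scene','s14.png'); cv2.imwrite('pics/s14a.png',cv2.resize(im[90:220,270:420,::-1],None,fx=4,fy=4,interpolation=cv2.INTER_CUBIC))
c=viewer.calibration('wrist'); np.save('c14.npy',c,allow_pickle=True)
snap('wrist','w14.png')
print([np.round(proj(c,(603.2,-104.4,z)),1) for z in (42,76,83)])
```

```text
[ 603.77492227 -104.38435863  316.12685712] [0.00346415 0.68272015 0.73067069 0.00124379] [-0.82647623  0.38592977  0.00284875] 0.9992551224818492
[array([323.3, 197.8]), array([323.3, 211.8]), array([323.3, 215.2])]
```

View pics/s14a.png

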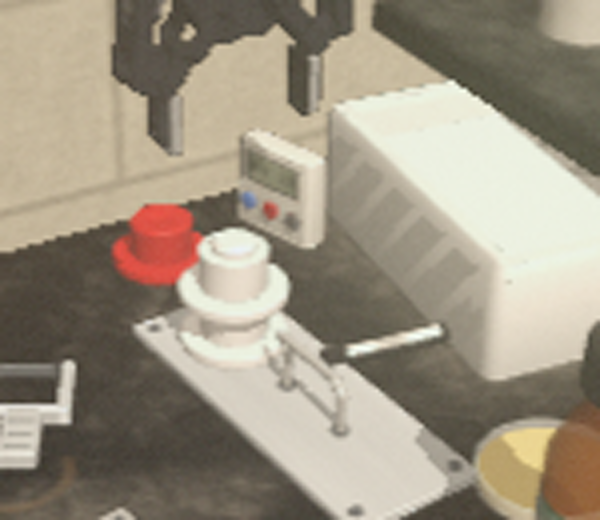

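View pics/w14.png

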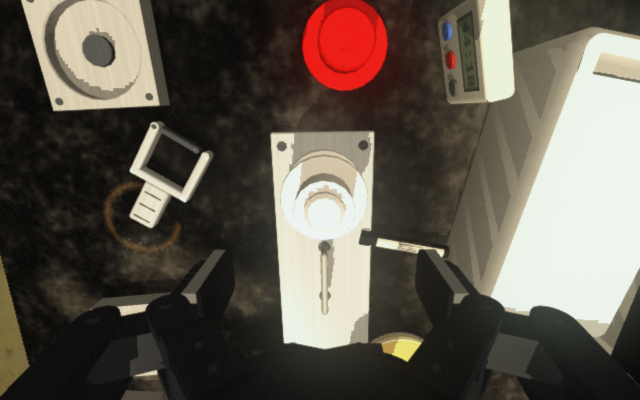

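The stack is straight: top cap at (323,208) px, mould A empty, so only two caps were present. Back to the weight.

>>> drive_tool:
  rows:
    - [[-0.2,-0.5,0,0,0,0],[-0.4,-1,0,0,0,-0.04],[-0.4,-1,0,0,0,-0.04]]

```text
time_s: 20.18
eef_pos: [562.0, -207.1, 311.0]
ee_rot: [-0.001, 0.707, 0.707, -0.001]
force: [-1.1, 0.6, 0.3]
grip_width: 1.001
```

>>> drive_tool:
  rows:
    - [[-0.2,-0.5,-0.1,0,0,0],[-0.4,-1,-0.3,0,0,0],[-0.4,-1,-0.3,0,0,0]]

```text
time_s: 20.55
eef_pos: [520.7, -309.1, 278.3]
ee_rot: [-0.003, 0.708, 0.706, -0.001]
force: [-0.2, 0.3, -0.3]
grip_width: 0.999
```

>>> drive_tool:
  rows:
    - [[-0.1,-0.5,-0.2,0,0,0],[-0.1,-0.5,-0.3,0,0,0],[-0.1,-0.5,-0.3,0,0,0]]

```text
time_s: 20.92
eef_pos: [511.3, -357.7, 247.2]
ee_rot: [-0.004, 0.708, 0.706, -0.001]
force: [1.3, 0.4, 0.2]
grip_width: 1.001
```

Run:
```python
from h import *
s=ctrl.sense(); print(s['eef_pos'],s['ee_rot'],s['force'],s['grip_width'])
w,x,y,z=s['ee_rot'];print(2*(x*z+w*y),2*(y*z-w*x))
c=viewer.calibration('wrist')
snap('wrist','w15.png')
print([np.round(proj(c,(513.1,-356.4,z)),1) for z in (0,34)])
```

```text
[ 511.26366567 -357.68327245  247.1919727 ] [-4.26469639e-03  7.07810944e-01  7.06388851e-01 -5.20564936e-04] [1.29923142 0.40101067 0.24390588] 1.000972496232291
-0.006761991083153174 0.005301755021290808
[array([329.5, 208.1]), array([330. , 225.2])]
```

View pics/w15.png

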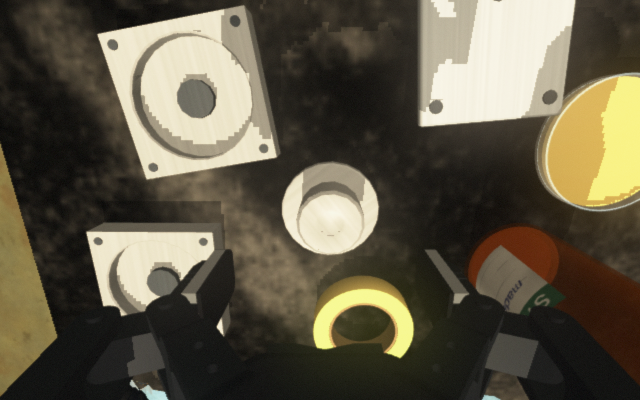

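>>> drive_tool:
  rows:
    - [[0.018,0.013,-0.2,-0.0034,-0.0043,0],[0.018,0.013,-0.4,-0.0034,-0.0043,0],[0.018,0.013,-0.6,-0.0034,-0.0043,0],[0.018,0.013,-0.6,-0.0034,-0.0043,0],[0.018,0.013,-0.6,-0.0034,-0.0043,0]]

```text
time_s: 21.6
eef_pos: [513.6, -356.2, 189.0]
ee_rot: [0.001, 0.708, 0.707, -0.0]
force: [0.3, 0.3, 0.6]
grip_width: 1.0
```

>>> drive_tool:
  rows:
    - [[0,0,0,0,0,0],[0,0,0,0,0,0],[0,0,0,0,0,0],[0,0,0,0,0,0],[0,0,0,0,0,0]]
  fingers: -1
  force: 80

```text
time_s: 22.22
eef_pos: [513.8, -356.4, 190.0]
ee_rot: [0.002, 0.708, 0.707, -0.0]
force: [-1.4, 1.2, 5.2]
grip_width: 0.486
```

>>> drive_tool:
  rows:
    - [[0,0,0.2,0,0,0],[0,0,0.6,0,0,0],[0,0,1,0,0,0],[0,0,1,0,0,0],[0,0,1,0,0,0]]

```text
time_s: 22.85
eef_pos: [513.5, -356.1, 288.2]
ee_rot: [0.001, 0.708, 0.707, -0.0]
force: [-0.4, -0.7, -4.3]
grip_width: 0.485
```

Run:
```python
from h import *
s=ctrl.sense(); print(s['eef_pos'],s['ee_rot'],s['force'],s['grip_width'])
w,x,y,z=s['ee_rot'];print(2*(x*z+w*y),2*(y*z-w*x))
snap('wrist','w16.png')
```

```text
[ 513.49170008 -356.14365111  288.21460531] [ 7.35673410e-04  7.07542579e-01  7.06670331e-01 -3.20743254e-05] [-0.36126969 -0.69193309 -4.28032313] 0.48474002988954423
0.0009943692435584728 -0.0010863724717557874
```

View pics/w16.png

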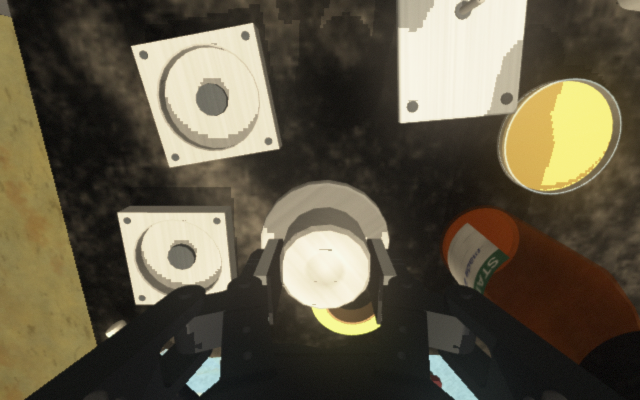

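Held square. Carry it to the stack, raised.

>>> drive_tool:
  rows:
    - [[0.2,0.5,0.2,0,0,0],[0.4,1,0.3,0,0,0],[0.4,1,0.3,0,0,0]]

```text
time_s: 23.28
eef_pos: [554.6, -253.0, 317.0]
ee_rot: [-0.001, 0.706, 0.708, 0.0]
force: [-0.3, 0.2, -3.1]
grip_width: 0.482
```

>>> drive_tool:
  rows:
    - [[0.2,0.5,0,0,0,0],[0.4,1,0,0,0,0],[0.4,1,0,0,0,0],[0.4,1,0,0,0,0]]

```text
time_s: 23.78
eef_pos: [594.3, -153.7, 315.8]
ee_rot: [-0.001, 0.706, 0.708, -0.0]
force: [0.5, -0.3, -3.6]
grip_width: 0.484
```

>>> drive_tool:
  rows:
    - [[0.09,0.3,0,0,0,0],[0.09,0.51,0,0,0,0.04],[0.09,0.51,0,0,0,0.04],[0.09,0.51,0,0,0,0.04],[0.09,0.51,0,0,0,0.04]]

```text
time_s: 24.4
eef_pos: [603.2, -103.5, 315.7]
ee_rot: [-0.001, 0.684, 0.73, -0.001]
force: [0.5, 0.8, -2.8]
grip_width: 0.483
```

Run:
```python
from h import *
s=ctrl.sense(); print(s['eef_pos'],s['ee_rot'],s['force'],s['grip_width'])
w,x,y,z=s['ee_rot'];print(2*(x*z+w*y),2*(y*z-w*x))
snap('wrist','w17.png')
```

```text
[ 603.21358174 -103.53135201  315.74970818] [-1.33654681e-03  6.83891766e-01  7.29582056e-01 -5.38269468e-04] [ 0.54546213  0.78574525 -2.79672477] 0.48311238940434753
-0.0026864772584385315 0.0010426832296608949
```

View pics/w17.png

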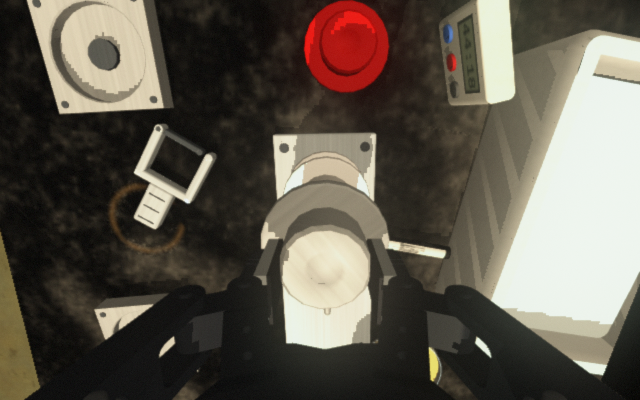

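Still held square. Correct the small tilt and descend towards the seat, expected at TCP z ≈ 266.

>>> drive_tool:
  rows:
    - [[0.001,-0.008,-0.15,-0.0007,-0.0017,0],[0.001,-0.008,-0.33,-0.0007,-0.0017,0],[0.001,-0.008,-0.33,-0.0007,-0.0017,0],[0.001,-0.008,-0.33,-0.0007,-0.0017,0]]

```text
time_s: 24.95
eef_pos: [603.4, -104.3, 282.8]
ee_rot: [0.0, 0.684, 0.73, 0.0]
force: [0.1, 1.2, -3.3]
grip_width: 0.486
```

>>> drive_tool:
  rows:
    - [[0,0,-0.05,0,0,0],[0,0,-0.1,0,0,0],[0,0,-0.14,0,0,0],[0,0,-0.165,0,0,0],[0,0,-0.165,0,0,0]]

```text
time_s: 25.58
eef_pos: [603.5, -104.2, 266.3]
ee_rot: [0.0, 0.684, 0.73, 0.0]
force: [0.2, -0.4, -3.0]
grip_width: 0.481
```

Run:
```python
from h import *
s=ctrl.sense(); print(s['eef_pos'],s['ee_rot'],s['force'],s['grip_width'])
im=snap('scene','s18.png'); cv2.imwrite('pics/s18a.png',cv2.resize(im[90:220,270:420,::-1],None,fx=4,fy=4,interpolation=cv2.INTER_CUBIC))
```

```text
[ 603.47715329 -104.23102379  266.30096053] [1.14826437e-04 6.83833495e-01 7.29638086e-01 3.36414178e-05] [ 0.20406702 -0.39114976 -3.0254309 ] 0.4814639607730981
```

View pics/s18a.png

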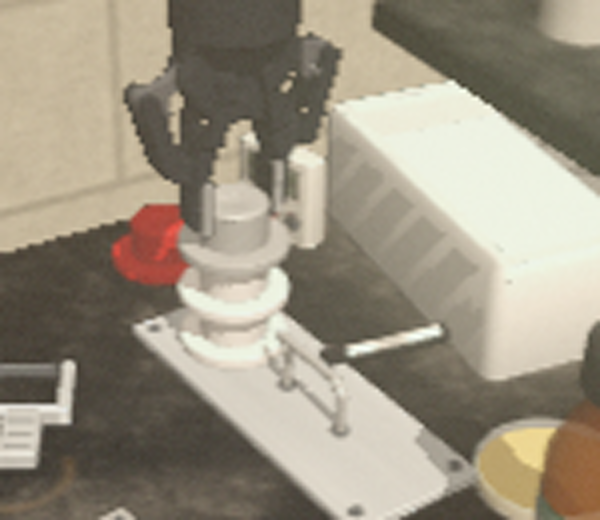

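Nearly seated, since the arm still carries the weight. Lower a hair more, then release.

>>> drive_tool:
  rows:
    - [[0,0,-0.01,0,0,0],[0,0,-0.018,0,0,0],[0,0,-0.018,0,0,0]]

```text
time_s: 26.0
eef_pos: [603.5, -104.2, 266.0]
ee_rot: [0.001, 0.684, 0.73, 0.0]
force: [-4.0, 1.3, 8.4]
grip_width: 0.482
```

>>> drive_tool:
  rows:
    - [[0,0,0,0,0,0],[0,0,0,0,0,0],[0,0,0,0,0,0],[0,0,0,0,0,0]]
  fingers: 1

```text
time_s: 26.5
eef_pos: [603.5, -104.2, 265.9]
ee_rot: [0.001, 0.684, 0.73, 0.0]
force: [0.4, 0.4, -0.7]
grip_width: 0.999
```

>>> drive_tool:
  rows:
    - [[0,0,0.4,0,0,0],[0,0,0.7,0,0,0],[0,0,0.7,0,0,0],[0,0,0.7,0,0,0]]

```text
time_s: 27.0
eef_pos: [603.4, -104.2, 335.0]
ee_rot: [-0.0, 0.684, 0.73, -0.0]
force: [0.3, 0.1, -1.3]
grip_width: 1.002
```

Run:
```python
from h import *
s=ctrl.sense(); print(s['eef_pos'],s['ee_rot'],s['force'],s['grip_width'])
im=snap('scene','s19.png'); cv2.imwrite('pics/s19a.png',cv2.resize(im[90:220,270:420,::-1],None,fx=4,fy=4,interpolation=cv2.INTER_CUBIC))
c=viewer.calibration('wrist'); np.save('c19.npy',c,allow_pickle=True)
snap('wrist','w19.png')
```

```text
[ 603.37194954 -104.19808273  334.98024147] [-1.92516960e-05  6.83793760e-01  7.29675324e-01 -1.26299706e-04] [ 0.32242685  0.07736707 -1.26193575] 1.0020351034573973
```

View pics/s19a.png

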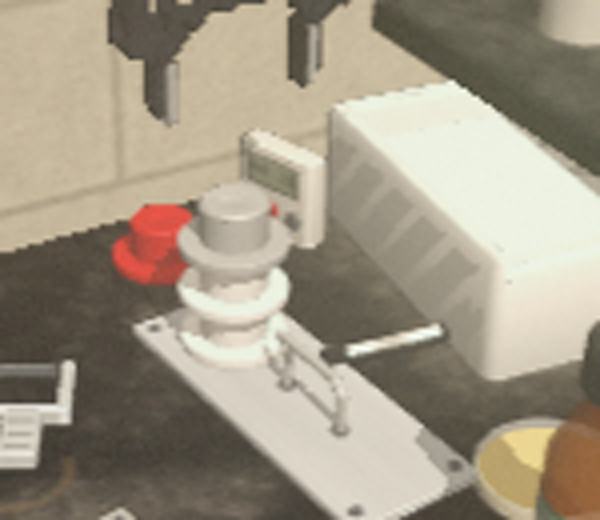

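View pics/w19.png

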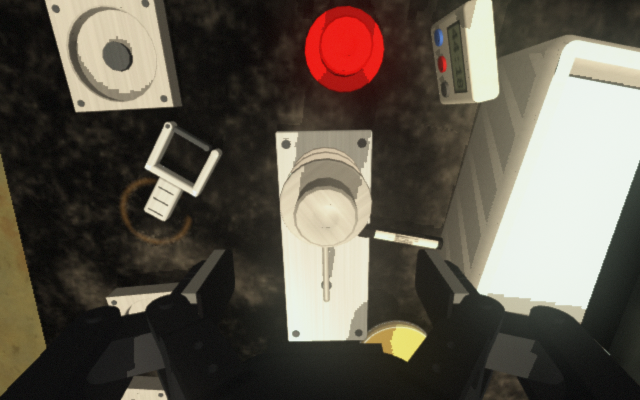

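The weight is seated on the stack. Now the tag: measure it from a close crop.

Run:
```python
import cv2
im=cv2.imread('pics/w19.png')
cv2.imwrite('pics/w19a.png',cv2.resize(im[110:230,130:230],None,fx=5,fy=5,interpolation=cv2.INTER_CUBIC))
```

```text
(no output)
```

View pics/w19a.png

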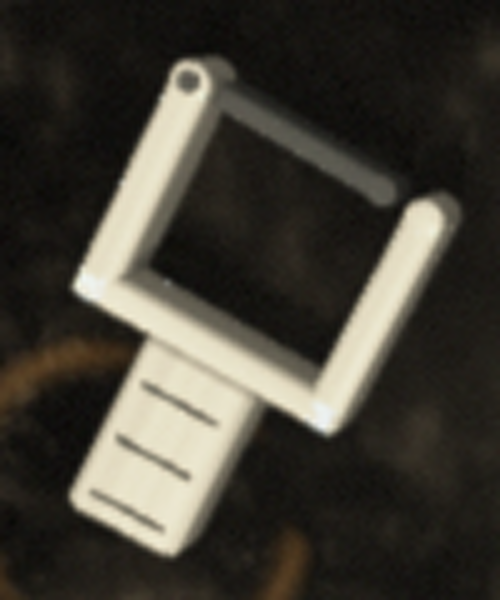

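Run:
```python
from h import *
c=np.load('c19.npy',allow_pickle=True).item()
f=lambda u,v:onz(c,130+u/5,110+v/5,12)
h=f(188,80);a=f(430,210);e=f(121,525);m=f(152,457);b1=f(88,285);b2=f(325,415)
print('hinge',h,'arm',a,'hend',e,'mark',m)
gm=(h+a)/2; d=gm-e; print('len',np.hypot(*d[:2]),'ang y-axis',np.degrees(np.arctan2(d[1],d[0])), 'mark->gate',np.degrees(np.arctan2(*(gm-m)[[1,0]])))
d2=a-h; print('x-axis',np.degrees(np.arctan2(d2[1],d2[0])),np.hypot(*d2[:2]))
u=d/np.linalg.norm(d); print('grip est', e+u*19, m)
```

```text
hinge [454.98216641 -59.67580379  12.        ] arm [498.70207031 -80.84244036  12.        ] hend [ 434.5859544  -148.50584885   12.        ] mark [ 442.03661886 -133.66093591   12.        ]
len 88.92768772013828 ang y-axis 61.629291777790975 mark->gate 61.23466960215927
x-axis -25.833568109096245 48.57423700964903
grip est [ 443.6142687  -131.78790816   12.        ] [ 442.03661886 -133.66093591   12.        ]
```

>>> drive_tool:
  rows:
    - [[-0.4,-0.07,0,0,0,-0.08],[-0.8,-0.14,0,0,0,-0.17],[-0.8,-0.14,0,0,0,-0.17],[-0.8,-0.14,0,0,0,-0.17]]

```text
time_s: 27.6
eef_pos: [523.8, -118.3, 334.4]
ee_rot: [-0.0, 0.775, 0.632, -0.0]
force: [-0.3, -0.6, 0.1]
grip_width: 1.001
```

>>> drive_tool:
  rows:
    - [[-0.4,-0.07,-0.4,0,0,-0.08],[-0.8,-0.14,-0.7,0,0,-0.17],[-0.8,-0.14,-0.7,0,0,-0.17],[-0.8,-0.14,-0.7,0,0,-0.17]]

```text
time_s: 28.1
eef_pos: [445.0, -132.6, 265.0]
ee_rot: [0.0, 0.851, 0.524, 0.0]
force: [0.1, -0.4, 0.1]
grip_width: 0.999
```

Run:
```python
from h import *
s=ctrl.sense(); print(s['eef_pos'],s['ee_rot'],s['force'],s['grip_width'])
w,x,y,z=s['ee_rot'];print(2*(x*z+w*y),2*(y*z-w*x),2*np.degrees(np.arctan2(y,x)))
c=viewer.calibration('wrist'); np.save('c20.npy',c,allow_pickle=True)
snap('wrist','w20.png')
```

```text
[ 444.95885181 -132.58056129  264.96434221] [3.49072192e-04 8.51475256e-01 5.24394529e-01 3.79763875e-04] [ 0.10546412 -0.40859511  0.07120868] 0.9992284564307546
0.0010128221810102814 -0.00019616047204843064 63.25499373933872
```

View pics/w20.png

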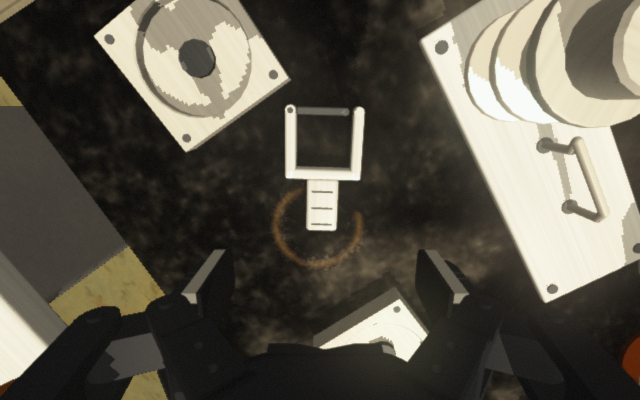

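Run:
```python
from h import *
c=np.load('c20.npy',allow_pickle=True).item()
m=onz(c,322,208,12); e=onz(c,322,229.5,12); l=onz(c,290.5,109,12); r=onz(c,359,110,12); g=(l+r)/2
print(m,e,g,np.degrees(np.arctan2(*(g-e)[[1,0]])),np.degrees(np.arctan2(*(r-l)[[1,0]])))
im=cv2.imread('pics/w20.png')
cv2.imwrite('pics/w20a.png',cv2.resize(im[95:240,270:380],None,fx=4,fy=4,interpolation=cv2.INTER_CUBIC))
```

```text
[ 442.21708636 -133.43040742   12.        ] [ 434.28071418 -149.12664092   12.        ] [476.3898077  -70.09642145  12.        ] 61.95029673432706 -27.49056680243377
```

View pics/w20a.png

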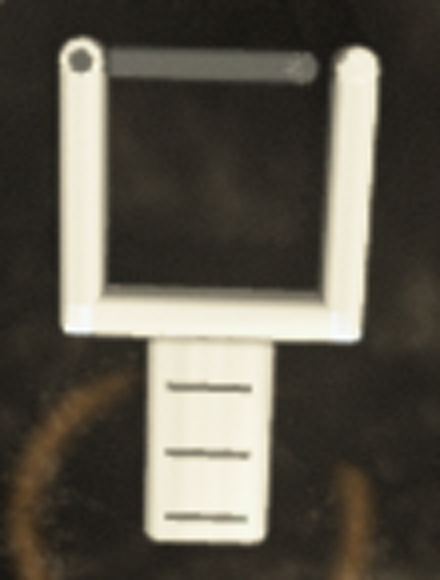

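The gate points away and the handle is aligned with the jaws, middle mark at (322,208) px. I'll close partly above the tag, then descend while watching the force.

>>> drive_tool:
  rows:
    - [[-0.025,-0.004,-0.3,0,0,-0.005],[-0.025,-0.004,-0.6,0,0,-0.005],[-0.025,-0.004,-0.7,0,0,-0.005],[-0.025,-0.004,-0.7,0,0,-0.005],[-0.025,-0.004,-0.7,0,0,-0.005]]
  fingers: -0.1

```text
time_s: 28.78
eef_pos: [443.1, -133.0, 196.2]
ee_rot: [0.002, 0.853, 0.521, 0.001]
force: [0.6, -0.0, 0.4]
grip_width: 0.452
```

Run:
```python
from h import *
s=ctrl.sense(); print(s['eef_pos'],s['ee_rot'],s['force'],s['grip_width'])
snap('wrist','w21.png')
im=snap('scene','s21.png'); cv2.imwrite('pics/s21a.png',cv2.resize(im[140:260,200:350,::-1],None,fx=4,fy=4,interpolation=cv2.INTER_CUBIC))
```

```text
[ 443.11128616 -133.04349583  196.18147087] [0.00153641 0.85336508 0.52131059 0.000973  ] [ 0.60145913 -0.04755181  0.37101519] 0.45235455215727965
```

View pics/w21.png

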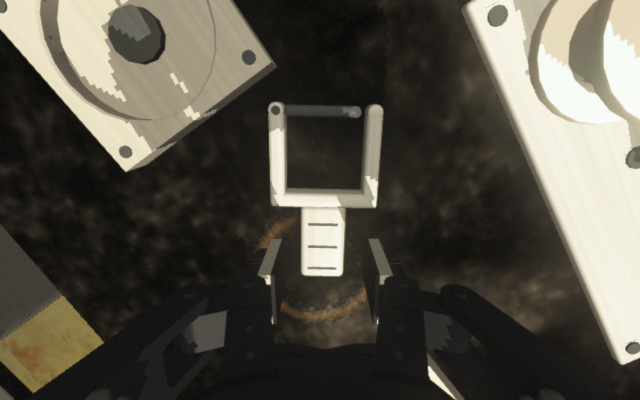

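View pics/s21a.png

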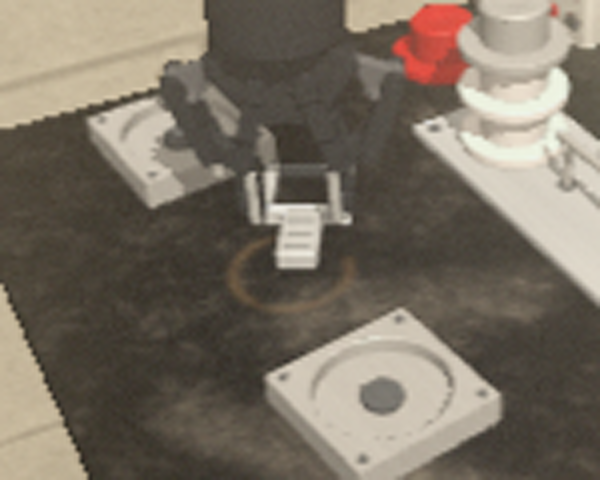

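>>> drive_tool:
  rows:
    - [[-0.004,0,-0.08,0,0,0],[-0.004,0,-0.13,0,0,0],[-0.004,0,-0.13,0,0,0]]

```text
time_s: 29.25
eef_pos: [442.4, -133.0, 182.6]
ee_rot: [0.001, 0.853, 0.521, 0.001]
force: [-0.1, -0.5, 0.3]
grip_width: 0.451
```

>>> drive_tool:
  rows:
    - [[0,0,-0.02,0,0,0],[0,0,-0.04,0,0,0],[0,0,-0.04,0,0,0]]

```text
time_s: 29.62
eef_pos: [442.3, -132.9, 178.5]
ee_rot: [0.001, 0.853, 0.521, 0.001]
force: [0.1, -0.9, -0.3]
grip_width: 0.452
```

Run:
```python
from h import *
s=ctrl.sense(); print(s['eef_pos'],s['ee_rot'],s['force'],s['grip_width'])
snap('wrist','w22.png')
```

```text
[ 442.34904557 -132.94805673  178.45941791] [8.48176918e-04 8.53452806e-01 5.21169060e-01 6.32804482e-04] [ 0.09295607 -0.88004364 -0.27739777] 0.4516976415103289
```

View pics/w22.png

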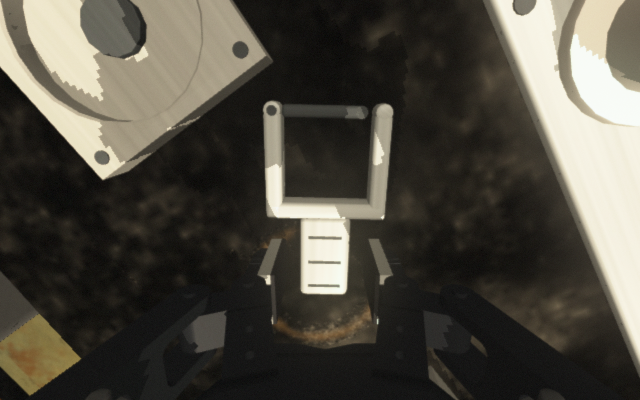

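>>> drive_tool:
  rows:
    - [[0,0,0,0,0,0],[0,0,0,0,0,0],[0,0,0,0,0,0],[0,0,0,0,0,0]]
  fingers: -1
  force: 60

```text
time_s: 30.18
eef_pos: [442.5, -133.0, 178.9]
ee_rot: [0.001, 0.853, 0.521, 0.001]
force: [-0.9, 0.5, 4.6]
grip_width: 0.256
```

>>> drive_tool:
  rows:
    - [[0,0,0.1,0,0,0],[0,0,0.3,0,0,0],[0,0,0.6,0,0,0],[0,0,0.6,0,0,0]]

```text
time_s: 30.68
eef_pos: [442.8, -133.2, 240.9]
ee_rot: [0.003, 0.853, 0.521, 0.002]
force: [-0.4, -0.7, -1.2]
grip_width: 0.255
```

Run:
```python
from h import *
s=ctrl.sense(); print(s['eef_pos'],s['ee_rot'],s['force'],s['grip_width'])
c=viewer.calibration('wrist'); np.save('c23.npy',c,allow_pickle=True)
snap('wrist','w23.png')
im=snap('scene','s23.png'); cv2.imwrite('pics/s23a.png',cv2.resize(im[120:240,200:350,::-1],None,fx=4,fy=4,interpolation=cv2.INTER_CUBIC))
```

```text
[ 442.80061317 -133.17625026  240.85215877] [0.00303765 0.85342597 0.52120226 0.00176081] [-0.44162936 -0.72377497 -1.20771857] 0.25468197513707985
```

View pics/w23.png

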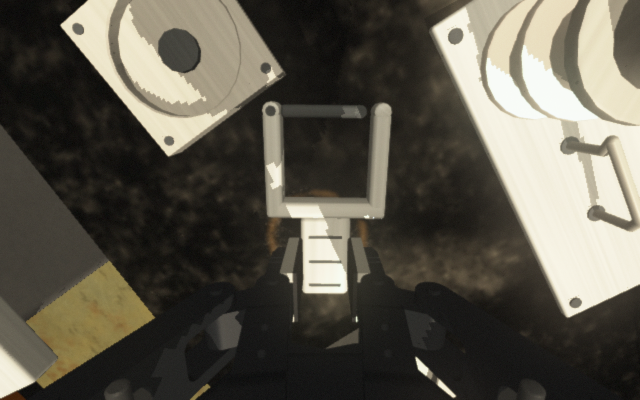

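View pics/s23a.png

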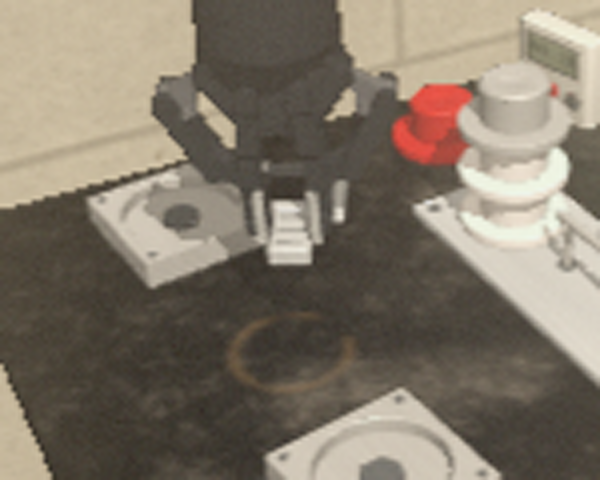

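Held flat and aligned. Now compute the tag's position in the hand, the approach pose, and the clearance to the dish and bottle.

Run:
```python
from h import *
t=viewer.calibration('top')
im=snap('top','top24.png')
print('dish',onz(t,364,138,15),onz(t,347,138,15),onz(t,364,155,15))
print('bottle base edge near',onz(t,397,168,0),onz(t,387,160,0))
c=np.load('c23.npy',allow_pickle=True).item(); s=ctrl.sense(); p=s['eef_pos']
zt=12+p[2]-178.9
w,x,y,z=s['ee_rot']; yaw=2*np.arctan2(y,x)
h=onz(c,272,110,zt)-p; a=onz(c,382,109,zt)-p; e=onz(c,323,292,zt)-p; m=onz(c,324,262,zt)-p
R=np.array([[np.cos(yaw),np.sin(yaw)],[np.sin(yaw),-np.cos(yaw)]]).T
for n,v in zip(['hinge','arm','end','mark'],[h,a,e,m]): print(n,R@v[:2])
print('yaw',np.degrees(yaw),'tilt',2*(x*z+w*y),2*(y*z-w*x))
cv2.imwrite('pics/top24c.png',cv2.resize(im[100:300,200:460,::-1],(780,600),interpolation=cv2.INTER_CUBIC))
```

```text
dish [ 698.12226416 -312.43404463   15.        ] [ 697.12823389 -267.81598723   15.        ] [ 652.15720557 -312.75812609   15.        ]
bottle base edge near [ 622.82019549 -400.97146579    0.        ] [ 643.82187539 -374.78376023    0.        ]
hinge [ 71.03189636 -21.34716129]
arm [71.49662015 26.13272089]
end [-19.36939868   0.61501894]
mark [-2.11659818  1.1203596 ]
yaw 62.82529820002092 tilt 0.001569950325689298 -0.0005659453406865009
```

View pics/top24c.png

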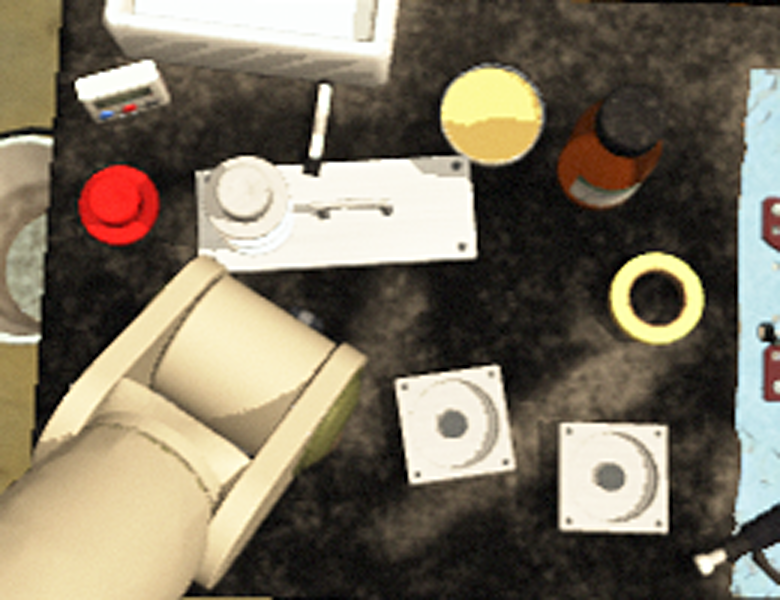

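>>> drive_tool:
  rows:
    - [[0,-0.4,0.1,0,0,0.1],[0,-0.8,0.2,0,0,0.2],[0.1,-1,0.2,0,0,0.25],[0.1,-1,0.2,0,0,0.25]]

```text
time_s: 31.32
eef_pos: [452.2, -233.7, 257.3]
ee_rot: [-0.0, 0.736, 0.677, 0.001]
force: [-0.1, -0.1, -1.9]
grip_width: 0.254
```

>>> drive_tool:
  rows:
    - [[0.3,-0.4,0,0,0,0.06],[0.7,-0.72,0,0,0,0.119],[0.7,-0.72,0,0,0,0.119],[0.7,-0.72,0,0,0,0.119]]

```text
time_s: 31.82
eef_pos: [521.7, -304.4, 256.2]
ee_rot: [-0.002, 0.67, 0.742, 0.001]
force: [-0.3, 0.6, -1.1]
grip_width: 0.257
```

Run:
```python
from h import *
s=ctrl.sense(); print(s['eef_pos'],s['ee_rot'],s['force'],s['grip_width'],np.round(s['joints'],2))
w,x,y,z=s['ee_rot'];print(2*np.degrees(np.arctan2(y,x)))
snap('wrist','w25.png')
```

```text
[ 521.74613862 -304.44186356  256.22435941] [-1.68564532e-03  6.69904404e-01  7.42445251e-01  5.44631633e-04] [-0.28180271  0.64858344 -1.0608221 ] 0.2571206030811131 [-0.72  0.63  1.42  0.    1.09 -0.83]
95.88046355215715
```

View pics/w25.png

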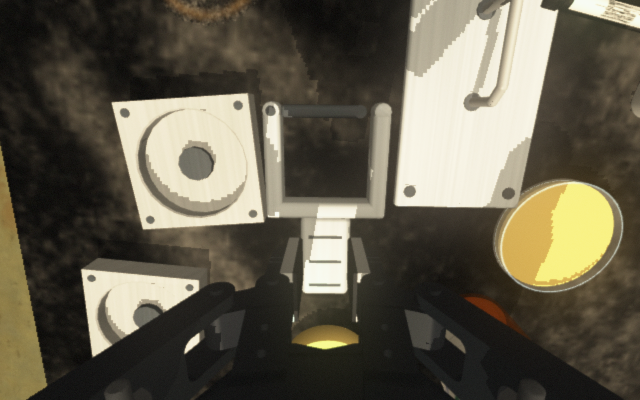

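>>> drive_tool:
  rows:
    - [[0.4,-0.01,0,0,0,0],[0.8,-0.012,0,0,0,0],[0.905,-0.012,0,0,0,0],[0.905,-0.012,0,0,0,0]]

```text
time_s: 32.38
eef_pos: [612.1, -304.7, 256.4]
ee_rot: [-0.002, 0.67, 0.743, 0.0]
force: [-0.2, -0.2, -0.5]
grip_width: 0.254
```

Run:
```python
from h import *
s=ctrl.sense(); print(s['eef_pos'],s['ee_rot'],s['force'],s['grip_width'],np.round(s['joints'],2))
w,x,y,z=s['ee_rot'];print(2*np.degrees(np.arctan2(y,x)),2*(x*z+w*y),2*(y*z-w*x))
c=viewer.calibration('wrist'); np.save('c26.npy',c,allow_pickle=True)
snap('wrist','w26.png'); snap('scene','s26.png')
```

```text
[ 612.10115406 -304.68311093  256.38229221] [-1.83539965e-03  6.69653688e-01  7.42671080e-01  4.87342904e-04] [-0.1978785  -0.16001002 -0.47076267] 0.25401659349596517 [-0.63  0.79  1.12  0.    1.23 -0.74]
95.91912995894297 -0.0020734945391783694 0.0031820352537470136
```

View pics/w26.png

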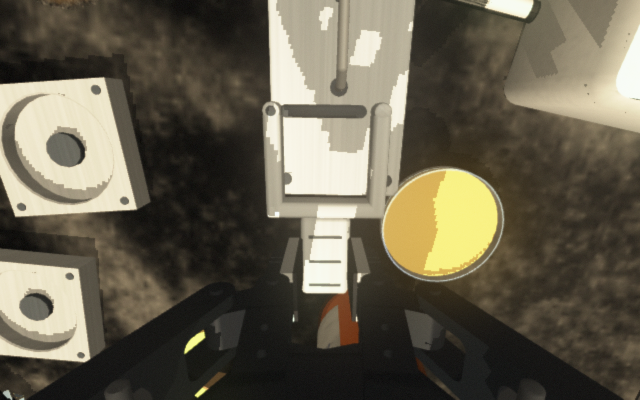

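View pics/s26.png

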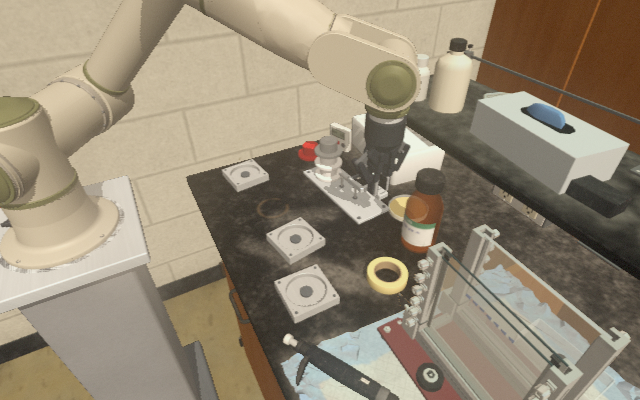

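Run:
```python
from h import *
c=np.load('c26.npy',allow_pickle=True).item(); p=np.array([612.1,-304.7,256.4])
zt=12+p[2]-178.9; yaw=np.radians(95.92)
R=np.array([[np.cos(yaw),np.sin(yaw)],[np.sin(yaw),-np.cos(yaw)]]).T
for n,u,v,z in [('hinge',272,110,zt),('arm',382,110,zt),('gtip',365,111,zt-6),('bar',339,87,8),('ringtop',344,0,45),('s3',286,179,8),('s4',389,181,8),('end',322,292,zt)]:
    w=onz(c,u,v,z); print(n,np.round(w,1),np.round(R@(w-p)[:2],1))
im=cv2.imread('pics/w26.png'); cv2.imwrite('pics/w26a.png',cv2.resize(im[0:230,250:420],None,fx=2.6,fy=2.6,interpolation=cv2.INTER_CUBIC))
```

```text
hinge [ 582.  -235.6   89.5] [ 71.9 -22.8]
arm [ 628.5 -230.7   89.5] [71.9 23.9]
gtip [ 622.1 -231.9   83.5] [71.4 17.5]
bar [ 612.3 -218.9    8. ] [85.4  9. ]
ringtop [ 608.5 -178.8   45. ] [125.6   9.4]
s3 [ 581.5 -285.2    8. ] [ 22.6 -28.4]
s4 [ 655.8 -278.9    8. ] [21.2 46.1]
end [ 612.2 -321.6   89.5] [-16.9  -1.7]
```

View pics/w26a.png

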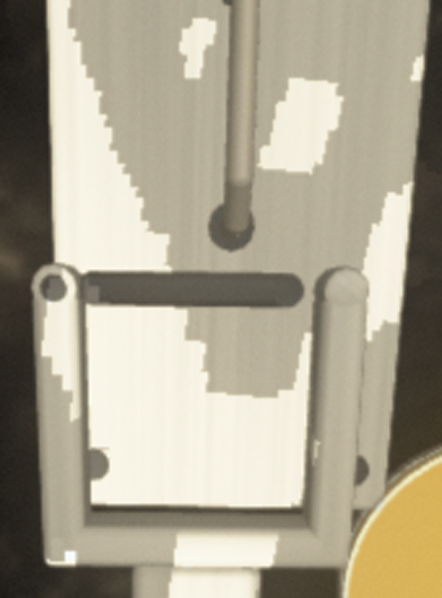

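The bar base at (339,87) px lies at tag x ≈ +8.5 and 13 mm ahead of the gate. Parallax shows the dish is low. I'll descend beside the bar.

>>> drive_tool:
  rows:
    - [[0,0,-0.2,0,0,0],[0,0,-0.45,0,0,0],[0,0,-0.5,0,0,0],[0,0,-0.5,0,0,0]]

```text
time_s: 32.98
eef_pos: [611.3, -305.3, 206.5]
ee_rot: [-0.002, 0.67, 0.742, 0.0]
force: [-0.0, 0.0, -1.0]
grip_width: 0.253
```

>>> drive_tool:
  rows:
    - [[0,0,-0.1,0,0,0],[0,0,-0.17,0,0,0],[0,0,-0.17,0,0,0]]

```text
time_s: 33.35
eef_pos: [611.2, -305.3, 188.8]
ee_rot: [-0.003, 0.67, 0.742, 0.0]
force: [0.6, -0.5, -1.2]
grip_width: 0.258
```

Run:
```python
from h import *
s=ctrl.sense(); print(s['eef_pos'],s['ee_rot'],s['force'],s['grip_width'])
c=viewer.calibration('wrist'); np.save('c27.npy',c,allow_pickle=True)
snap('wrist','w27.png'); im=snap('scene','s27.png'); cv2.imwrite('pics/s27a.png',cv2.resize(im[120:240,290:440,::-1],None,fx=4,fy=4,interpolation=cv2.INTER_CUBIC))
```

```text
[ 611.16235818 -305.26193987  188.7702873 ] [-2.60668368e-03  6.70053566e-01  7.42308090e-01  3.51952412e-04] [ 0.56739115 -0.47291119 -1.24768517] 0.25754385988401
```

View pics/w27.png

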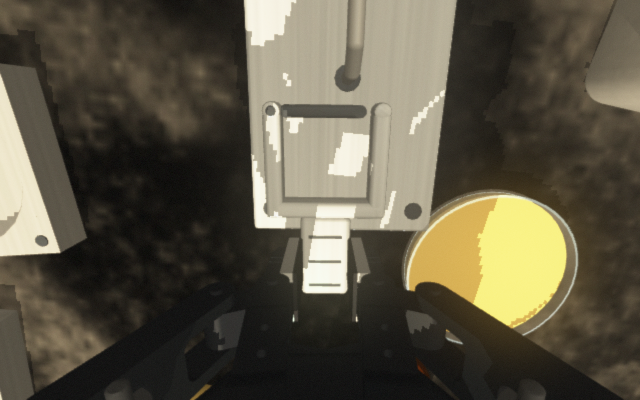

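View pics/s27a.png

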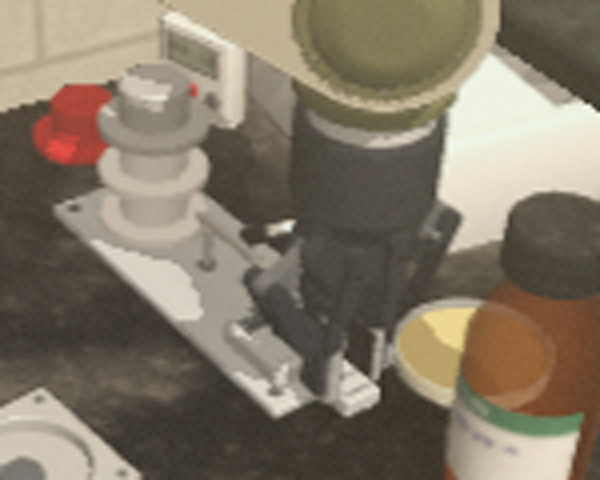

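Aligned: bar base at (347,78) px, between hinge (270) and gate tip (365), so tag x ≈ +9. Push along the plate's +y.

>>> drive_tool:
  rows:
    - [[-0.006,0.07,0,0,0,0],[-0.012,0.14,0,0,0,0],[-0.018,0.21,0,0,0,0],[-0.021,0.25,0,0,0,0],[-0.021,0.25,0,0,0,0]]
  force: 90

```text
time_s: 34.08
eef_pos: [609.2, -280.2, 189.8]
ee_rot: [-0.002, 0.67, 0.742, 0.0]
force: [-1.3, -3.7, -1.0]
grip_width: 0.245
```

Run:
```python
from h import *
s=ctrl.sense(); print(s['eef_pos'],s['ee_rot'],s['force'],s['grip_width'])
snap('wrist','w28.png')
```

```text
[ 609.21345516 -280.2415025   189.75183736] [-1.88621445e-03  6.69886126e-01  7.42461425e-01  2.30595919e-04] [-1.29465246 -3.71637866 -1.03560445] 0.2446260020120829
```

View pics/w28.png

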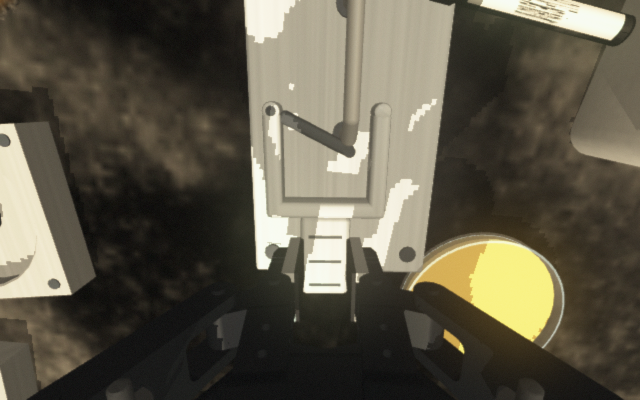

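The gate swings in against the bar at about (352,148) px, with 3.7 N. Continue.

>>> drive_tool:
  rows:
    - [[-0.006,0.07,0,0,0,0],[-0.012,0.14,0,0,0,0],[-0.017,0.2,0,0,0,0],[-0.017,0.2,0,0,0,0],[-0.017,0.2,0,0,0,0]]

```text
time_s: 34.75
eef_pos: [607.6, -260.2, 189.7]
ee_rot: [-0.002, 0.67, 0.742, 0.0]
force: [0.7, -0.2, -0.6]
grip_width: 0.241
```

Run:
```python
from h import *
s=ctrl.sense(); print(s['eef_pos'],s['ee_rot'],s['force'],s['grip_width'])
snap('wrist','w29.png')
```

```text
[ 607.6133433  -260.2029563   189.67469701] [-2.02134156e-03  6.69904773e-01  7.42444151e-01  4.38409461e-04] [ 0.67969443 -0.15327198 -0.56144192] 0.2406499192425495
```

View pics/w29.png

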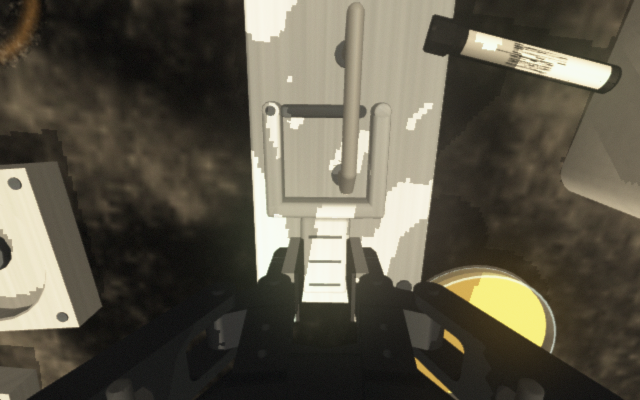

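The gate is shut (110 px row) and the bar is inside at (340,178). Lower to the plate, release and retreat upwards.

>>> drive_tool:
  rows:
    - [[0,0,-0.015,0,0,0],[0,0,-0.025,0,0,0],[0,0,-0.025,0,0,0]]

```text
time_s: 35.17
eef_pos: [607.6, -260.4, 187.2]
ee_rot: [-0.002, 0.67, 0.742, 0.0]
force: [0.7, -0.1, 1.0]
grip_width: 0.247
```

>>> drive_tool:
  rows:
    - [[0,0,0,0,0,0],[0,0,0,0,0,0],[0,0,0,0,0,0],[0,0,0,0,0,0]]
  fingers: -0.1

```text
time_s: 35.67
eef_pos: [607.6, -260.4, 187.2]
ee_rot: [-0.002, 0.67, 0.742, 0.0]
force: [0.0, -0.3, 0.1]
grip_width: 0.451
```

>>> drive_tool:
  rows:
    - [[0,0,0.2,0,0,0],[0,0,0.6,0,0,0],[0,0,0.9,0,0,0],[0,0,0.9,0,0,0],[0,0,0.9,0,0,0]]

```text
time_s: 36.3
eef_pos: [607.4, -260.3, 277.3]
ee_rot: [-0.002, 0.67, 0.742, 0.0]
force: [-0.1, -0.2, -0.6]
grip_width: 0.448
```

Run:
```python
from h import *
s=ctrl.sense(); print(s['eef_pos'],s['ee_rot'],s['force'],s['grip_width'])
c=viewer.calibration('wrist'); np.save('c30.npy',c,allow_pickle=True)
snap('wrist','w30.png'); im=snap('scene','s30.png'); cv2.imwrite('pics/s30a.png',cv2.resize(im[110:240,290:440,::-1],None,fx=4,fy=4,interpolation=cv2.INTER_CUBIC))
```

```text
[ 607.42078367 -260.30156977  277.27225846] [-2.13147267e-03  6.69989127e-01  7.42367752e-01  3.84190556e-04] [-0.09384303 -0.21533338 -0.59929733] 0.44760627571165257
```

View pics/w30.png

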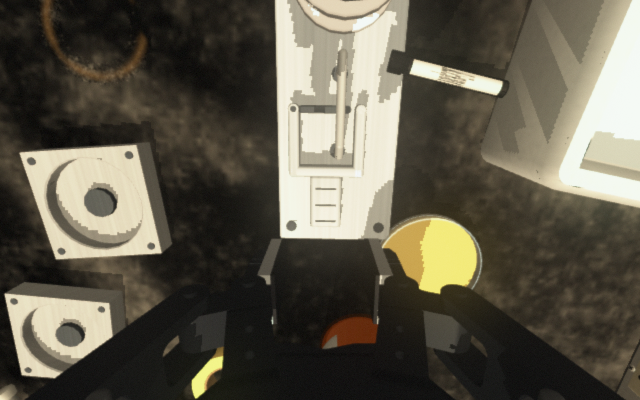

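View pics/s30a.png

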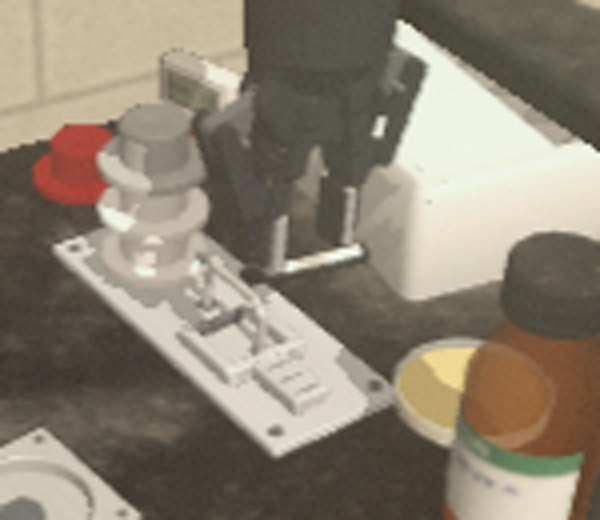

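Run:
```python
from h import *
c=np.load('c30.npy',allow_pickle=True).item()
h=onz(c,294,109,20)[:2];a=onz(c,360,109,20)[:2];e=onz(c,326,224,20)[:2];b=onz(c,338,150,8)[:2]
g=(h+a)/2;u=(g-e)/np.linalg.norm(g-e);x=np.array([u[1],-u[0]])
print('bar in tag x,y',(b-g)@x,43+(b-g)@u)
ctrl.finish_job()
```

```text
bar in tag x,y 8.823851097997368 12.505216154498267
the job is handed in; nothing more can be done
```

I finished the job and handed it in at about 36 s of robot time. Every check I made passed, though `finish_job()` reports no verdict.

- **Stack:** I parked the weight on a clear patch of the worktop. Two caps were present, and the third mould was empty. I stacked both on the spigot and seated the weight on top. The last pictures show the stack straight. The release heights matched the expected 34 mm steps to about 1 mm.
- **Tag:** I gripped it by the handle and pushed it onto the D-ring's outer bar. The gate resisted with about 3.7 N, and in the next picture it was shut. The bar measures at tag x ≈ 8.8 mm, y ≈ 12.5 mm, inside the hook. The gate angle was only seen in the pictures, not measured. The tag is flat on the plate, released, with the arm raised clear.
- **Bystanders:** I did not touch the timer, tape or bottle. They look unmoved in the pictures, but I did not measure them.
- **Disagreements:** In the wrist views the tops of the caps and weight read about 2–3 mm further in +y than the plate-screw estimate. I took this as a reading bias and used the screws; both caps and the weight seated without side force. No grip slip or knock to the tag was noticed.

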